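# Transfer a row of sample vessels to the other rack in reverse order

## Task

Move the four sample vessels from the full rack to the empty rack for the return run, in reverse order counted from the knobbed post that each rack has at one end: the vessel nearest the post of its rack now goes to the place farthest from the post of the other, the second nearest to the second farthest, and so on. Stand each one upright on the middle of its marked ring, let go of it, and never tip a vessel over on the way.

Things in the scene. Friction and masses are not known exactly. Their poses are not given: they have to be found in the camera images.
- full_rack: Plain plywood rack with steel cheeks, full at the start. Plate 66 (x) by 252 mm (y), top face 10 mm over the origin (underside centre). 25 mm high cheeks at both ends; knobbed steel post, 50 mm high, only at the +y end (y 134 mm). Four places at x 0, y +84 (nearest the post), +28, -28, -84 mm. Fixed, left or right, turned any way. Black rubber pad, 3 mm thick, under each vessel.
- empty_rack: Empty grey plastic rack with steel cheeks. Plate 66 (x) by 252 mm (y), top face 10 mm over the origin (underside centre). 25 mm high cheeks at both ends; knobbed steel post, 50 mm high, only at the +y end (y 134 mm). Four places at x 0, y +84 (nearest the post), +28, -28, -84 mm. Fixed, left or right, turned any way. Each place: flat white ring, 53 mm across, with a centre dot.
- pot_center (a point): Clear plastic screw pot with a wide white lid: lid 51 mm across and 14 mm high, body under it 46 mm tapering to 40 mm, 59 mm high in all, 22 g nominal. This point is on its axis, half-way up (29.5 mm above its foot); z is up its axis. Starts on its pad (foot 13 mm above the worktop).
- vial_center (a point): Small brown glass vial with a black cap, the thinnest vessel: 22 mm across (cap 20 mm), 50 mm high, 12 g nominal. This point is on its axis, half-way up (25.0 mm above its foot); z is up its axis. Starts on its pad (foot 13 mm above the worktop).
- bottle_center (a point): Slim white plastic bottle with a narrower black cap, the tallest vessel: body 34 mm across, 75 mm high in all, 50 g nominal. This point is on its axis, half-way up (37.5 mm above its foot); z is up its axis. Starts on its pad (foot 13 mm above the worktop).
- tin_center (a point): Low round plain aluminium tin, the lowest vessel: 43 mm across, 36 mm high, 60 g nominal. This point is on its axis, half-way up (18.0 mm above its foot); z is up its axis. Starts on its pad (foot 13 mm above the worktop).
- pad_pot: Black rubber disc, 3 mm thick, glued in the full rack, on which the pot stands at the start; it stays there and so marks the pot's first place. Origin at its underside centre, 10 mm above the worktop.
- pad_vial: Black rubber disc, 3 mm thick, glued in the full rack, on which the vial stands at the start; it stays there and so marks the vial's first place. Origin at its underside centre, 10 mm above the worktop.
- pad_bottle: Black rubber disc, 3 mm thick, glued in the full rack, on which the bottle stands at the start; it stays there and so marks the bottle's first place. Origin at its underside centre, 10 mm above the worktop.
- pad_tin: Black rubber disc, 3 mm thick, glued in the full rack, on which the tin stands at the start; it stays there and so marks the tin's first place. Origin at its underside centre, 10 mm above the worktop.
There are look-alikes about, which are no part of the job. Leave any blue or green look-alike of the part that bears pot_center alone.

How it is judged:
By the outcome, as a careful person would: the job done as asked, in the order asked, and still so for the second after the job is handed in, with the robot touching nothing.
It also fails if it takes over 104 s, if anything falls off the work surface, if the arm or the gripper's body presses on something with over 40 N, if the wrist force passes 120 N, or if a joint passes its speed limit or range.

## Robot

A 7-joint arm with a two-finger parallel gripper is mounted at the origin on a cart in front of the work surface, level with it; the furniture and walls round the work are solid. World frame = base frame: x ahead of the robot, y to its left, z up, the work surface at z = 0. Lengths are in m, angles in rad, forces in N, time in s.
With the tool pointing down it reaches from about 0.4 to 0.85 m from the base axis. Payload 10.4 kg.
Tool frame: the origin (TCP) lies between the finger pads; the fingertips stand 17 mm ahead of it and the grasp point (between the pads) lies 2 mm behind it; z points along the fingers, y is the direction in which the jaws open and shut (so a half turn about z gives the same grasp; the last joint's range is limited). The gripper opens to 85 mm and grips with 20 to 120 N. Pads are 22 mm wide; open, the fingers measure 114 mm over their backs; the gripper's body (76 mm by 85 mm) begins 54 mm behind the grasp point. The pads swing forward as they close: fully open they stand 13 mm farther back than shut.
Start: joints at [1.201, 0.332, -0.065, 1.46, 0.022, 1.35, -0.088], TCP at [0.212, -0.588, 0.248] pointing down, gripper open.
Joint ranges: [-2.6, 2.6], [-0.5, 2.12], [-1.47, 1.34], [0.16, 2.42], [-1.27, 4.41], [0.06, 2.06], [-2.6, 2.6]. Speed limits (rad/s): [2.22, 2.22, 2.79, 2.79, 3.14, 3.14, 3.14].

## Interface

Orientations are given as a unit quaternion [x, y, z, w].
In Python, from workcell import manip gives the robot as it stands.
- The arm moves only by the tool jog_arm, never from a script. Its argument "steps" is one flat list of numbers, 5 for each row, row after row: the finger opening in m, from 0 to 0.0854, then the shift along the tool's x, y, z in m, then the turn about the tool's z in rad. In form: [gripper, x, y, z, twist, gripper, x, y, z, twist, ...]. A call has exactly 10 rows; each row is the pose to reach, as a shift and turn from the pose commanded when the call began, along the tool's axes at that moment; what a row does not reach only later rows make up. A row lasts 1/10 s, in which the tool goes at most 50 mm and 8.59 degrees, less where a joint would pass 70% of its speed; a pose out of reach is approached as far as the arm can. A call with a gripper value outside its range is refused whole. The fingers move at their own pace and stop on an object; "grip_force" is the grip in N (left out, the last holds). Time passes only in rows, so rows that repeat a pose let the fingers close, or fill a call up. It gives the time, the measured TCP pose, the force and the opening at its end, in the units of the state.
- manip.get_obs(): the state, without advancing time (a new reading comes with each control period).
- manip.camera(name): name is "scene" or "side" or "wrist"; returns (picture, depth): 400x640x3 uint8, red, green, blue; 400x640 float32, m along the optical axis (not along the pixel's ray), 0 where there is no reading.
- manip.calibration(name): a dict with "mtx" (3x3 intrinsics, pixels), "world_to_cam" (4x4, takes a point from world to camera coordinates). Camera axes: x right, y down, z forward; pixel columns grow to the right and rows downward; lengths in m; the calibration is good to about 2 mm. A picture is of the moment at which its call begins: read the wrist's pose just before it. calibration takes no time and is no camera call; for the wrist camera it gives the pose at the moment of the call.
- manip.hand_in(): hands the job in, once; it reports no verdict.
The state is a dict: "clock": time; "joint_pos": joint angles; "joint_velocities": joint speeds; "tau": joint torques, N m; "position": TCP position; "ee_rot": TCP orientation; "ft_force": force on the tool from outside, world axes, zero at the start; "torque": the same for the moment, N m; "grip_width": opening from 0.0 (shut) to 1.0 (fully open).
Only numpy, scipy, OpenCV 4.12 (cv2) and the standard library are available. Lean on these libraries where they do the work, as an engineer would, in place of code of your own. Each camera call takes 0.05 s, during which the arm holds its last target.

## Working session

There is one attempt and no reset: what is moved stays moved. The work goes in short steps, Python scripts to look and compute and a tool call to move; the robot and the scene stay as the last step left them, time stands still between calls to the robot, and variables do not carry over. Pictures are saved under pics/ and viewed, and the job is handed in when it is done.

Besides the shell and the picture viewer there is one more tool, called after "Emit:" as name(argument=value, ...), one argument or row to a line, values as JSON. jog_arm: Moves the arm, as the interface text tells. Its arguments: {"type":"object","properties":{"steps":{"type":"array"},"grip_force":{"type":"number"}},"required":["steps"]}

```bash
mkdir -p pics; ls
python3 - <<'E'
from workcell import manip
import cv2,numpy as np
o=manip.get_obs();print({k:np.round(v,3) for k,v in o.items()})
for n in ["scene","side","wrist"]:
    c=manip.calibration(n)
    p,d=manip.camera(n)
    cv2.imwrite(f"pics/{n}0.png",p[:,:,::-1]);np.savez(f"pics/{n}0.npz",p=p,d=d,**c)
    print(n,np.round(c['mtx'],1).tolist(),np.round(c['world_to_cam'],3).tolist())
E
```

```text
pics
{'clock': np.float64(0.0), 'joint_pos': array([ 1.201,  0.333, -0.065,  1.461,  0.022,  1.35 , -0.088]), 'joint_velocities': array([ 0.   ,  0.001,  0.001, -0.001,  0.002, -0.002,  0.001]), 'tau': array([-1.0000e-03, -6.2544e+01,  4.9000e-02, -3.9161e+01,  1.6000e-02,
        1.0000e-02, -0.0000e+00]), 'position': array([ 0.212, -0.587,  0.248]), 'ee_rot': array([ 0.985,  0.173, -0.   , -0.001]), 'ft_force': array([-0.214, -0.203, -0.401]), 'torque': array([ 0.008, -0.008, -0.023]), 'grip_width': np.float64(1.001)}
scene [[437.4, 0.0, 324.0], [0.0, 437.4, 206.8], [0.0, 0.0, 1.0]] [[0.794, -0.608, 0.016, -0.486], [-0.464, -0.621, -0.632, 0.302], [0.394, 0.494, -0.775, 1.011], [0.0, 0.0, 0.0, 1.0]]
side [[378.8, 0.0, 319.0], [0.0, 378.8, 200.5], [0.0, 0.0, 1.0]] [[-0.998, -0.064, -0.024, 0.561], [-0.011, 0.499, -0.867, 0.076], [0.068, -0.864, -0.498, 0.949], [0.0, 0.0, 0.0, 1.0]]
wrist [[322.6, 0.0, 320.3], [0.0, 322.6, 203.0], [0.0, 0.0, 1.0]] [[0.34, -0.94, -0.001, -0.625], [-0.892, -0.322, 0.317, -0.042], [-0.298, -0.107, -0.948, 0.381], [0.0, 0.0, 0.0, 1.0]]
```

View pics/scene0.png

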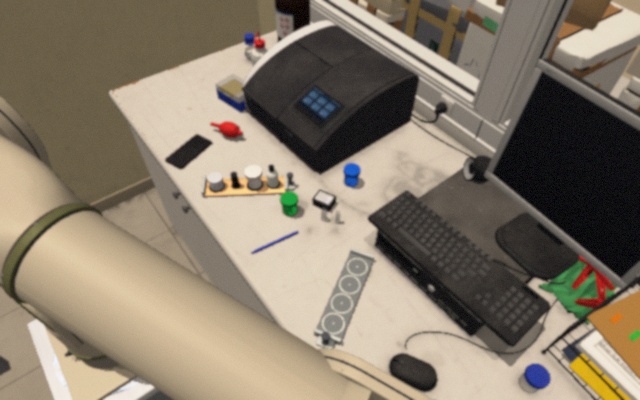

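View pics/side0.png

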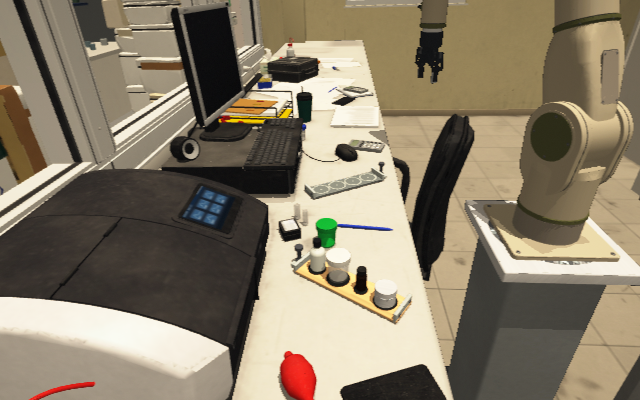

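View pics/wrist0.png

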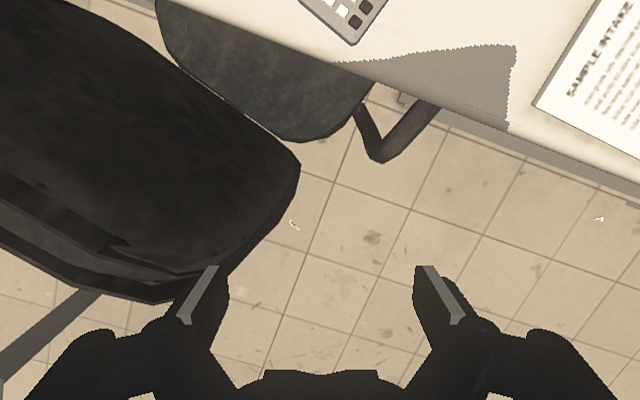

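Run:
```python
import cv2,numpy as np
a=cv2.imread("pics/scene0.png");b=cv2.imread("pics/side0.png")
def c(i,x0,y0,w,h,s):return cv2.resize(i[y0:y0+h,x0:x0+w],None,fx=s,fy=s,interpolation=cv2.INTER_CUBIC)
cv2.imwrite("pics/c1.png",np.vstack([c(b,270,220,150,105,5)]))
cv2.imwrite("pics/c2.png",np.hstack([c(a,195,150,110,60,4),c(a,305,240,80,60,4)]))
cv2.imwrite("pics/c3.png",c(b,295,155,100,50,7))
cv2.imwrite("pics/c4.png",c(a,305,245,80,110,5))
```

```text
(no output)
```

View pics/c1.png

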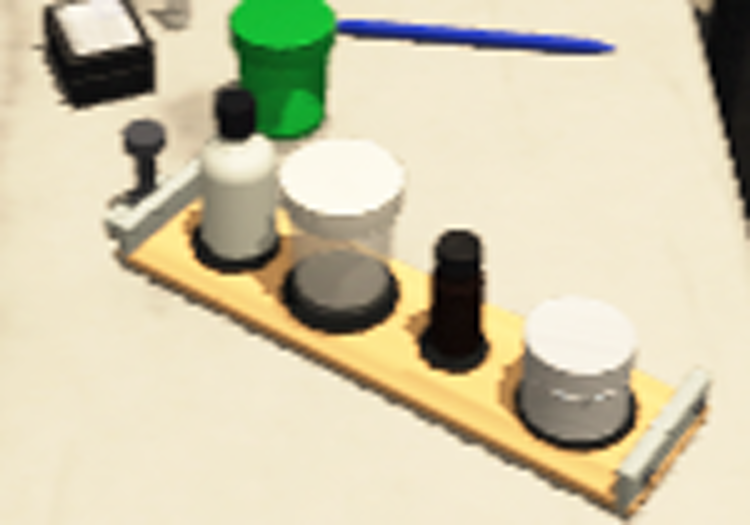

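View pics/c3.png

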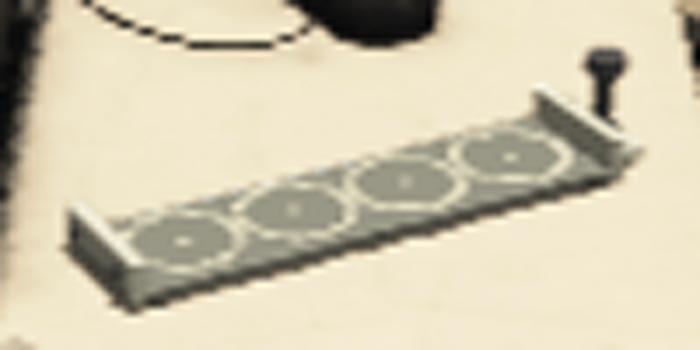

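View pics/c4.png

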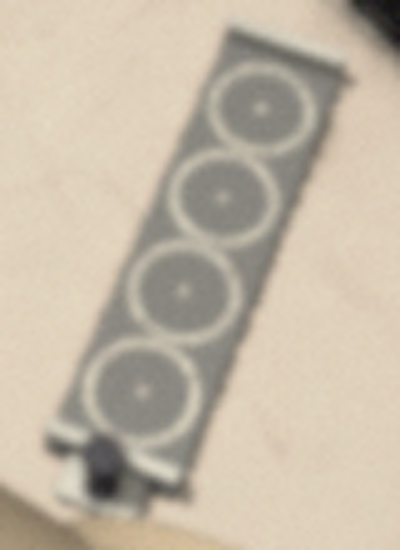

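View pics/c2.png

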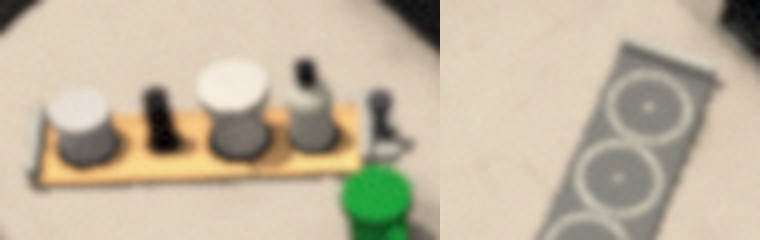

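```bash
cat > h.py <<'E'
import numpy as np,cv2
def ray(uv,K,T,z):
    uv=np.atleast_2d(uv).astype(float)
    d=np.c_[(uv-[K[0,2],K[1,2]])/[K[0,0],K[1,1]],np.ones(len(uv))]@T[:3,:3]
    c=-T[:3,:3].T@T[:3,3]
    return (c+d*((z-c[2])/d[:,2])[:,None])[:,:2]
E
python3 - <<'E'
from h import *
S=np.load("pics/scene0.npz");D=np.load("pics/side0.npz")
u=(np.array([(262,109),(223,198),(183,290),(142,391)])+.5)/5-.5+[305,245]
v=(np.array([(183,241),(294,210),(405,181),(510,157)])+.5)/7-.5+[295,155]
A=ray(u,S['mtx'],S['world_to_cam'],.0105);B=ray(v,D['mtx'],D['world_to_cam'],.0105)
print(A.round(4),B.round(4))
for X in(A,B):
    m=X.mean(0);d=X[-1]-X[0];print(m,np.linalg.norm(d),np.degrees(np.arctan2(d[1],d[0])))
# plywood
for n,Z,roi in(("scene",S,(195,165,100,40)),("side",D,(285,245,135,80))):
    hsv=cv2.cvtColor(Z['p'],cv2.COLOR_RGB2HSV);m=cv2.inRange(hsv,(10,80,120),(30,255,255))
    r=np.zeros_like(m);x,y,w,h=roi;r[y:y+h,x:x+w]=m[y:y+h,x:x+w]
    ys,xs=np.nonzero(r);P=ray(np.c_[xs,ys],Z['mtx'],Z['world_to_cam'],.010)
    q=cv2.minAreaRect((P*1000).astype(np.float32));print(n,len(xs),q)
    cv2.imwrite(f"pics/m_{n}.png",r)
# vessel tops
c1=lambda l:(np.array(l)+.5)/5-.5+[270,220]
K,T=D['mtx'],D['world_to_cam']
for nm,p,z in(("bottle",(236,98),.088),("pot",(341,178),.072),("vial",(459,246),.063),("tin",(580,336),.049)):
    print(nm,"side",ray(c1([p]),K,T,z).round(4))
c2=lambda l:(np.array(l)+.5)/4-.5+[195,150]
for nm,p,z in(("bottle",(305,68),.088),("pot",(232,83),.072),("vial",(156,96),.063),("tin",(80,108),.049)):
    print(nm,"scene",ray(c2([p]),S['mtx'],S['world_to_cam'],z).round(4))
E
```

```text
[[ 0.5689 -0.1971]
 [ 0.5197 -0.225 ]
 [ 0.472  -0.2522]
 [ 0.4238 -0.2812]] [[ 0.5688 -0.1918]
 [ 0.5215 -0.2217]
 [ 0.4723 -0.2508]
 [ 0.4242 -0.2758]]
[ 0.49608937 -0.23886564] 0.16771009378184018 -149.9123349279613
[ 0.49667756 -0.23502169] 0.16722751261339314 -149.8131225436963
scene 846 ((482.25689697265625, 215.84999084472656), (70.61608123779297, 236.51364135742188), 56.35206604003906)
side 1432 ((484.8227844238281, 224.79348754882812), (69.44569396972656, 249.9890899658203), 56.535945892333984)
bottle side [[0.5531 0.1747]]
pot side [[0.5085 0.2064]]
vial side [[0.4615 0.2362]]
tin side [[0.4165 0.2702]]
bottle scene [[0.5506 0.1695]]
pot scene [[0.508  0.2019]]
vial scene [[0.4612 0.2314]]
tin scene [[0.4162 0.2665]]
```

```bash
cat >> h.py <<'E'
from workcell import manip
def plan(x,y,z,yaw):
    from scipy.spatial.transform import Rotation as Ro
    o=manip.get_obs();R=Ro.from_quat(o['ee_rot']).as_matrix();p=np.array(o['position'])
    cy=np.arctan2(R[1,0],R[0,0]);s=R.T@(np.array([x,y,z])-p)
    t=-(np.radians(yaw)-cy);t=(t+np.pi)%(2*np.pi)-np.pi
    print("t",round(float(o['clock']),2),"pos",p.round(4),"yaw",round(np.degrees(cy),2),"zdev",R[:,2].round(4),"w",round(float(o['grip_width']),3),"F",np.round(o['ft_force'],1))
    print("shift",s.round(4),"twist",round(t,4))
E
python3 -c "
from h import *
plan(.53,-.22,.25,30)"
```

```text
t 0.15 pos [ 0.2124 -0.5875  0.2477] yaw 19.87 zdev [-4.e-04  1.e-03 -1.e+00] w 0.995 F [-0.4  0.5 -0.5]
shift [ 0.4237 -0.2377 -0.0021] twist -0.1767
```

Emit:
jog_arm(
  steps=[0.085, 0.424, -0.238, 0, -0.177, 0.085, 0.424, -0.238, 0, -0.177, 0.085, 0.424, -0.238, 0, -0.177, 0.085, 0.424, -0.238, 0, -0.177, 0.085, 0.424, -0.238, 0, -0.177, 0.085, 0.424, -0.238, 0, -0.177, 0.085, 0.424, -0.238, 0, -0.177, 0.085, 0.424, -0.238, 0, -0.177, 0.085, 0.424, -0.238, 0, -0.177, 0.085, 0.424, -0.238, 0, -0.177],
)

```text
clock: 1.15
position: [0.532, -0.2165, 0.2483]
ee_rot: [0.966, 0.26, 0.0, -0.0]
ft_force: [0.6, 0.0, 0.0]
grip_width: 0.997
```

Run:
```python
from h import *
plan(.53,-.22,.25,30)
c=manip.calibration("wrist");p,d=manip.camera("wrist")
np.savez("pics/w1.npz",p=p,d=d,**c);cv2.imwrite("pics/w1.png",p[:,:,::-1])
plan(.53,-.22,.25,30)
plan(.49,-.0,.25,90)
```

```text
t 1.15 pos [ 0.532  -0.2165  0.2483] yaw 30.17 zdev [ 5.e-04  8.e-04 -1.e+00] w 0.997 F [0.6 0.  0. ]
shift [-0.0035  0.002  -0.0017] twist 0.0029
t 1.2 pos [ 0.5351 -0.211   0.2482] yaw 30.52 zdev [ 0.0019  0.0034 -1.    ] w 0.996 F [-0.1  5.5  0.2]
shift [-0.0089  0.0052 -0.0019] twist 0.0091
t 1.2 pos [ 0.5351 -0.211   0.2482] yaw 30.52 zdev [ 0.0019  0.0034 -1.    ] w 0.996 F [-0.1  5.5  0.2]
shift [ 0.0684 -0.2046 -0.0012] twist -1.0381
```

View pics/w1.png

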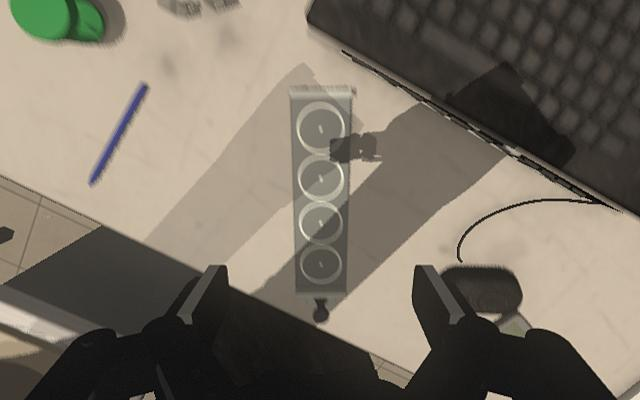

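Run:
```python
from h import *
for i in range(7):
    o=manip.get_obs();print(np.round(o['position'],4),np.abs(o['joint_velocities']).max().round(3))
    c=manip.calibration("wrist");p,d=manip.camera("wrist")
np.savez("pics/w1.npz",p=p,d=d,**c);cv2.imwrite("pics/w1.png",p[:,:,::-1])
cv2.imwrite("pics/w1c.png",cv2.resize(p[80:330,270:370,::-1],None,fx=2.4*2.4/2.4,fy=2.4,interpolation=2) if 0 else cv2.resize(p[85:285,280:360,::-1],None,fx=3,fy=3,interpolation=2))
plan(.49,-.0,.25,90)
```

```text
[ 0.5351 -0.211   0.2482] 0.132
[ 0.5332 -0.2138  0.248 ] 0.074
[ 0.5316 -0.217   0.2479] 0.054
[ 0.5304 -0.2193  0.2479] 0.033
[ 0.5298 -0.2206  0.248 ] 0.02
[ 0.5295 -0.2213  0.2481] 0.012
[ 0.5294 -0.2215  0.2482] 0.003
t 1.55 pos [ 0.5295 -0.2214  0.2483] yaw 29.87 zdev [-3.e-04 -6.e-04 -1.e+00] w 1.002 F [0.3 0.3 0.4]
shift [ 0.076  -0.2116 -0.0018] twist -1.0494
```

View pics/w1c.png

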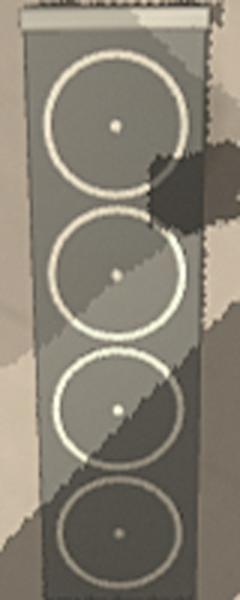

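Enlarged crop: four ring dots at about (116,126), (117,275), (118,411), (119,533); the post is at the bottom end (nearer the robot). Locating them, then going to the full rack.

Run:
```python
from h import *
Z=np.load("pics/w1.npz")
u=(np.array([(116,126),(117,275),(118.3,411),(119.3,533)])+.5)/3-.5+[280,85]
A=ray(u,Z['mtx'],Z['world_to_cam'],.0105);print(A.round(4))
d=A[-1]-A[0];print(np.linalg.norm(d),np.degrees(np.arctan2(d[1],d[0])),A.mean(0))
```

```text
[[ 0.5696 -0.1963]
 [ 0.521  -0.2246]
 [ 0.4722 -0.253 ]
 [ 0.4243 -0.281 ]]
0.16812250637416357 -149.7687850309039 [ 0.49677781 -0.23872752]
```

Emit:
jog_arm(
  steps=[0.085, 0.008, -0.022, 0, -0.11, 0.085, 0.02, -0.055, 0, -0.25, 0.085, 0.034, -0.095, 0, -0.4, 0.085, 0.048, -0.135, 0, -0.55, 0.085, 0.06, -0.17, 0, -0.7, 0.085, 0.068, -0.195, 0, -0.85, 0.085, 0.076, -0.212, 0, -1.0, 0.085, 0.069, -0.24, 0, -1.15, 0.085, 0.062, -0.27, 0, -1.3, 0.085, 0.055, -0.3, 0, -1.45],
)

```text
clock: 2.55
position: [0.4271, 0.0673, 0.2483]
ee_rot: [0.55, 0.835, -0.0, 0.0]
ft_force: [-0.0, 0.4, 1.3]
grip_width: 0.993
```

Run:
```python
from h import *
plan(.46,.24,.25,145)
```

```text
t 2.55 pos [0.4271 0.0673 0.2483] yaw 113.33 zdev [ 2.e-04 -3.e-04 -1.e+00] w 0.993 F [-0.   0.4  1.3]
shift [ 0.1456  0.0986 -0.0018] twist -0.5527
```

Emit:
jog_arm(
  steps=[0.085, 0.022, 0.016, 0, -0.12, 0.085, 0.046, 0.033, 0, -0.24, 0.085, 0.072, 0.049, 0, -0.36, 0.085, 0.098, 0.066, 0, -0.45, 0.085, 0.12, 0.08, 0, -0.51, 0.085, 0.135, 0.092, 0, -0.54, 0.085, 0.144, 0.098, 0, -0.553, 0.085, 0.145, 0.098, 0, -0.553, 0.085, 0.145, 0.098, 0, -0.553, 0.085, 0.145, 0.098, 0, -0.553],
)

```text
clock: 3.55
position: [0.4613, 0.2379, 0.2483]
ee_rot: [0.304, 0.953, -0.0, 0.0]
ft_force: [0.4, 0.6, 0.5]
grip_width: 0.993
```

Run:
```python
from h import *
for i in range(3):
    o=manip.get_obs();print(np.round(o['position'],4),np.abs(o['joint_velocities']).max().round(3))
    c=manip.calibration("wrist");p,d=manip.camera("wrist")
np.savez("pics/w2.npz",p=p,d=d,**c);cv2.imwrite("pics/w2.png",p[:,:,::-1])
plan(.46,.24,.25,145)
```

```text
[0.4613 0.2379 0.2483] 0.003
[0.4614 0.238  0.2483] 0.003
[0.4613 0.2382 0.2484] 0.004
t 3.7 pos [0.4613 0.2384 0.2484] yaw 144.69 zdev [ 4.e-04 -6.e-04 -1.e+00] w 0.999 F [0.3 0.3 0.2]
shift [ 0.002   0.0005 -0.0016] twist -0.0054
```

View pics/w2.png

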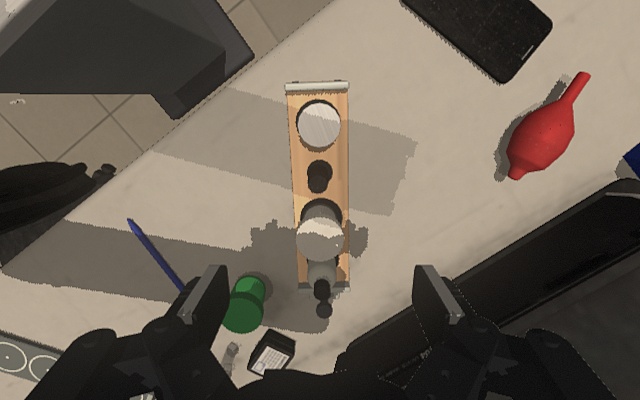

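Run:
```python
from h import *
Z=np.load("pics/w2.npz");p=Z['p']
cv2.imwrite("pics/w2c.png",cv2.resize(p[75:335,215:375,::-1],None,fx=2.3,fy=2.3,interpolation=2) if 0 else cv2.resize(p[75:275,280:360,::-1],None,fx=3,fy=3,interpolation=2))
cv2.imwrite("pics/w2d.png",cv2.resize(p[190:340,215:365,::-1],None,fx=4,fy=4,interpolation=2))
```

```text
(no output)
```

View pics/w2c.png

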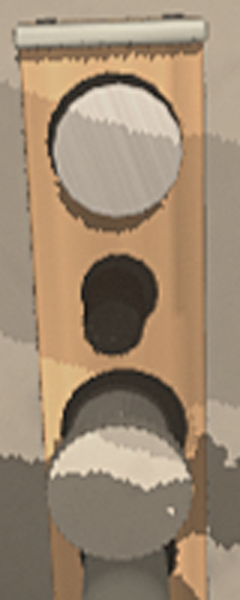

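View pics/w2d.png

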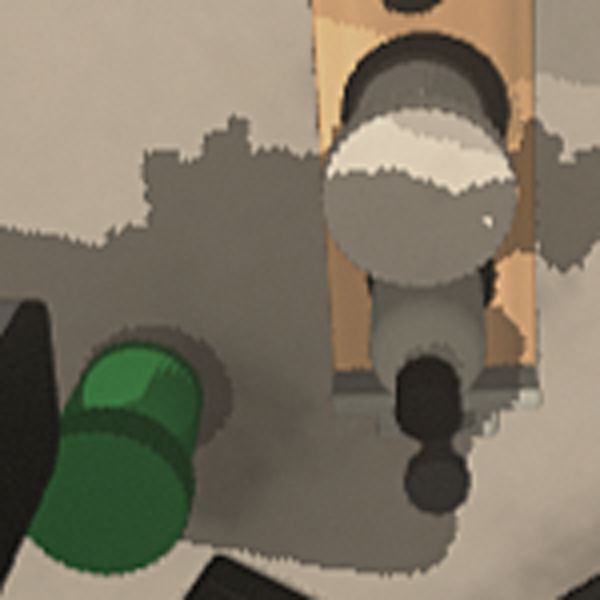

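Run:
```python
from h import *
Z=np.load("pics/w2.npz");K,T=Z['mtx'],Z['world_to_cam']
c=lambda x,y:[(x+.5)/3-.5+280,(y+.5)/3-.5+75]
d=lambda x,y:[(x+.5)/4-.5+215,(y+.5)/4-.5+190]
for n,u,z in(("tin",c(117,149),.049),("vial",c(113.5,327),.063),("potlid",d(421,203),.072),("bottlecap",d(428,410),.088),("post",d(437,480),.050),("green",d(110,490),.059),
 ("padtin",c(116,147),.0115),("padvial",c(120,290),.013),("padpot",d(425,115),.013)):
    print(n,ray([u],K,T,z).round(4))
# cheek/plate side edges
L=ray([c(20,60),c(47,560)],K,T,.01);R=ray([c(204,60),c(206,560)],K,T,.01);print(L,R)
for X in(L,R):
    e=X[1]-X[0];print(np.degrees(np.arctan2(e[1],e[0])))
print(np.linalg.norm(L-R,axis=1))
```

```text
tin [[0.4156 0.2673]]
vial [[0.4611 0.2336]]
potlid [[0.5098 0.202 ]]
bottlecap [[0.5526 0.1738]]
post [[0.5951 0.1473]]
green [[0.5372 0.0714]]
padtin [[0.4173 0.2654]]
padvial [[0.4614 0.2359]]
padpot [[0.5094 0.2036]]
[[0.3728971  0.25491946]
 [0.53936357 0.14265873]] [[0.41091284 0.30854682]
 [0.57830364 0.19758766]]
-33.99471908044331
-33.53939853905502
[0.065735  0.0673314]
```

Run:
```python
from h import *
plan(.5535,.1728,.13,146)
plan(.5535,.1728,.042,146)
```

```text
t 3.7 pos [0.4613 0.2384 0.2484] yaw 144.69 zdev [ 4.e-04 -6.e-04 -1.e+00] w 0.999 F [0.3 0.3 0.2]
shift [-0.1131 -0.0002  0.1185] twist -0.0228
t 3.7 pos [0.4613 0.2384 0.2484] yaw 144.69 zdev [ 4.e-04 -6.e-04 -1.e+00] w 0.999 F [0.3 0.3 0.2]
shift [-1.130e-01 -2.000e-04  2.065e-01] twist -0.0228
```

Emit:
jog_arm(
  steps=[0.085, -0.02, 0, 0.02, -0.01, 0.085, -0.045, 0, 0.045, -0.02, 0.085, -0.075, 0, 0.075, -0.023, 0.085, -0.1, 0, 0.1, -0.023, 0.085, -0.111, 0, 0.118, -0.023, 0.085, -0.113, 0, 0.135, -0.023, 0.085, -0.113, 0, 0.16, -0.023, 0.085, -0.113, 0, 0.185, -0.023, 0.085, -0.113, 0, 0.203, -0.023, 0.085, -0.113, 0, 0.206, -0.023],
  grip_force=30,
)

```text
clock: 4.7
position: [0.552, 0.174, 0.0404]
ee_rot: [0.291, 0.957, -0.001, -0.001]
ft_force: [0.0, -0.1, -0.4]
grip_width: 0.991
```

Run:
```python
from h import *
plan(.5535,.1728,.042,146)
c=manip.calibration("side");p,d=manip.camera("side")
np.savez("pics/s1.npz",p=p,d=d,**c);cv2.imwrite("pics/s1.png",cv2.resize(p[130:330,250:440,::-1],None,fx=3,fy=3))
plan(.5535,.1728,.042,146)
```

```text
t 4.7 pos [0.552  0.174  0.0404] yaw 146.13 zdev [-2.9e-03 -7.0e-04 -1.0e+00] w 0.991 F [ 0.  -0.1 -0.4]
shift [-0.0019 -0.0001 -0.0016] twist 0.0022
t 4.75 pos [0.5527 0.1741 0.0414] yaw 146.12 zdev [-1.7e-03 -3.0e-04 -1.0e+00] w 0.997 F [-0.5 -0.5 -0.8]
shift [-0.0015 -0.0006 -0.0006] twist 0.0021
```

View pics/s1.png

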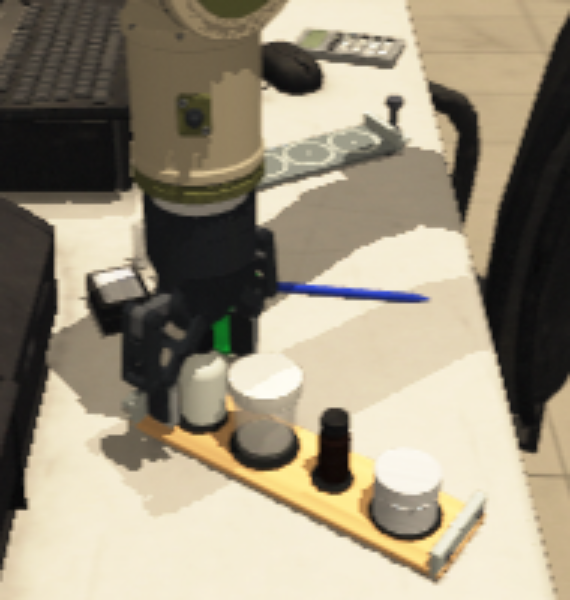

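Emit:
jog_arm(
  steps=[0.05, 0, 0, 0, 0, 0.04, 0, 0, 0, 0, 0.025, 0, 0, 0, 0, 0.025, 0, 0, 0, 0, 0.025, 0, 0, 0, 0, 0.025, 0, 0, 0, 0, 0.025, 0, 0, 0, 0, 0.025, 0, 0, 0, 0, 0.025, 0, 0, 0, 0, 0.025, 0, 0, 0, 0],
)

```text
clock: 5.75
position: [0.554, 0.1742, 0.0432]
ee_rot: [0.292, 0.957, 0.0, 0.001]
ft_force: [-1.6, -1.4, 6.4]
grip_width: 0.389
```

Run:
```python
from h import *
plan(.553,.1728,.16,146)
plan(.48,0,.16,88)
```

```text
t 5.75 pos [0.554  0.1742 0.0432] yaw 146.09 zdev [ 1.3e-03 -1.0e-04 -1.0e+00] w 0.389 F [-1.6 -1.4  6.4]
shift [-1.000e-04 -1.600e-03 -1.168e-01] twist 0.0015
t 5.75 pos [0.554  0.1742 0.0432] yaw 146.09 zdev [ 1.3e-03 -1.0e-04 -1.0e+00] w 0.389 F [-1.6 -1.4  6.4]
shift [-0.0359 -0.1857 -0.1169] twist 1.0138
```

Emit:
jog_arm(
  steps=[0.025, 0, 0, -0.012, 0, 0.025, 0, 0, -0.036, 0, 0.025, 0, 0, -0.066, 0, 0.025, -0.003, -0.004, -0.094, 0.06, 0.025, -0.01, -0.014, -0.114, 0.16, 0.025, -0.02, -0.027, -0.122, 0.28, 0.025, -0.033, -0.044, -0.124, 0.41, 0.025, -0.047, -0.063, -0.124, 0.54, 0.025, -0.061, -0.082, -0.124, 0.67, 0.025, -0.075, -0.1, -0.124, 0.8],
)

```text
clock: 6.75
position: [0.5599, 0.0484, 0.1672]
ee_rot: [0.643, 0.766, 0.0, 0.0]
ft_force: [0.2, -0.2, -1.1]
grip_width: 0.385
```

Run:
```python
from h import *
plan(.569,-.1965,.16,30.2)
```

```text
t 6.75 pos [0.5599 0.0484 0.1672] yaw 99.96 zdev [ 8.e-04 -0.e+00 -1.e+00] w 0.385 F [ 0.2 -0.2 -1.1]
shift [-0.2428 -0.0334  0.0073] twist 1.2175
```

Emit:
jog_arm(
  steps=[0.025, -0.026, -0.003, 0, 0.13, 0.025, -0.054, -0.007, 0, 0.26, 0.025, -0.084, -0.011, 0, 0.4, 0.025, -0.114, -0.015, 0, 0.54, 0.025, -0.144, -0.02, 0, 0.68, 0.025, -0.172, -0.024, 0, 0.82, 0.025, -0.198, -0.027, 0, 0.95, 0.025, -0.22, -0.03, 0, 1.07, 0.025, -0.236, -0.032, 0, 1.16, 0.025, -0.243, -0.033, 0, 1.217],
)

```text
clock: 7.75
position: [0.5705, -0.1977, 0.167]
ee_rot: [0.965, 0.261, 0.0, 0.0]
ft_force: [-0.6, -0.5, -0.7]
grip_width: 0.386
```

Run:
```python
from h import *
plan(.569,-.1965,.041,30.2)
```

```text
t 7.75 pos [ 0.5705 -0.1977  0.167 ] yaw 30.21 zdev [ 5.e-04 -4.e-04 -1.e+00] w 0.386 F [-0.6 -0.5 -0.7]
shift [-0.0007 -0.0019  0.126 ] twist 0.0002
```

Emit:
jog_arm(
  steps=[0.025, 0, 0, 0.008, 0, 0.025, 0, -0.001, 0.025, 0, 0.025, -0.001, -0.002, 0.047, 0, 0.025, -0.001, -0.002, 0.07, 0, 0.025, -0.001, -0.002, 0.09, 0, 0.025, -0.001, -0.002, 0.105, 0, 0.025, -0.001, -0.002, 0.114, 0, 0.025, -0.001, -0.002, 0.119, 0, 0.025, -0.001, -0.002, 0.121, 0, 0.025, -0.001, -0.002, 0.121, 0],
)

```text
clock: 8.75
position: [0.5692, -0.1946, 0.0458]
ee_rot: [0.965, 0.263, 0.0, 0.0]
ft_force: [0.2, -0.9, -0.8]
grip_width: 0.388
```

Run:
```python
from h import *
plan(.569,-.1965,.041,30.2)
for n in("side","wrist"):
    c=manip.calibration(n);p,d=manip.camera(n)
    np.savez(f"pics/b_{n}.npz",p=p,d=d,**c);
    cv2.imwrite(f"pics/b_{n}.png",cv2.resize(p[130:210,280:400,::-1],None,fx=5,fy=5,interpolation=2) if n=="side" else p[:,:,::-1])
plan(.569,-.1965,.041,30.2)
```

```text
t 8.75 pos [ 0.5692 -0.1946  0.0458] yaw 30.54 zdev [ 7.e-04 -2.e-04 -1.e+00] w 0.388 F [ 0.2 -0.9 -0.8]
shift [-0.0011  0.0015  0.0048] twist 0.0059
t 8.85 pos [ 0.5693 -0.1947  0.046 ] yaw 30.53 zdev [ 1.1e-03 -4.0e-04 -1.0e+00] w 0.387 F [-0.4 -0.2 -0.7]
shift [-0.0012  0.0014  0.005 ] twist 0.0058
```

View pics/b_side.png

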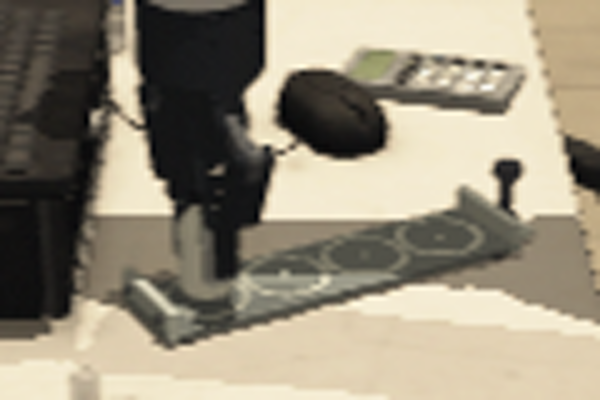

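View pics/b_wrist.png

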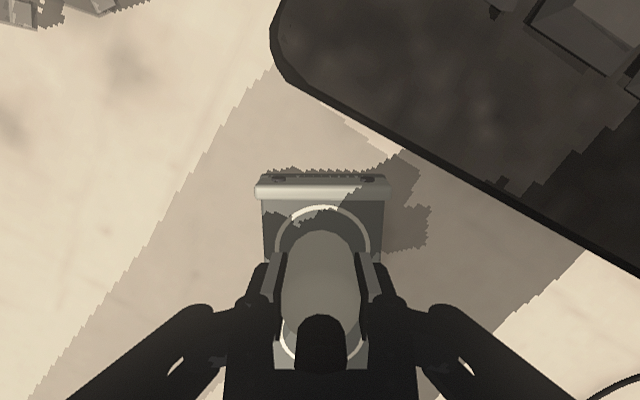

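Run:
```python
from h import *
p=np.load("pics/b_wrist.npz")['p']
cv2.imwrite("pics/b_wc.png",cv2.resize(p[165:375,245:395,::-1],None,fx=2.8*1.4,fy=2.8,interpolation=2) if 0 else cv2.resize(p[170:320,245:395,::-1],None,fx=4,fy=4,interpolation=2))
```

```text
(no output)
```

View pics/b_wc.png

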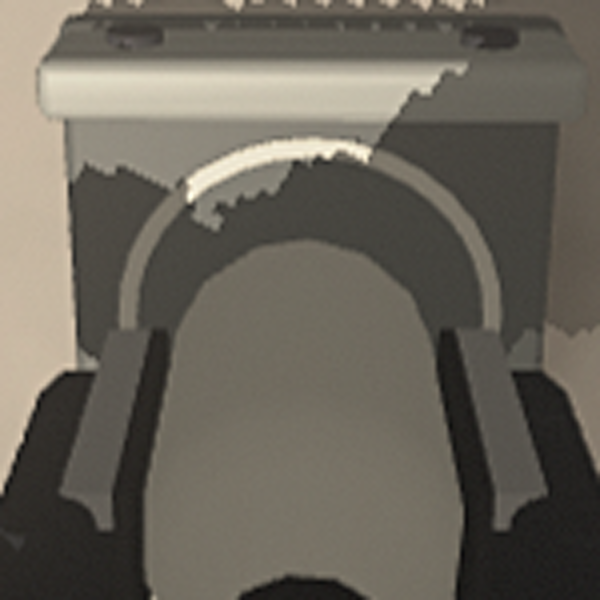

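Run:
```python
from h import *
Z=np.load("pics/b_wrist.npz");K,T=Z['mtx'],Z['world_to_cam']
q=lambda x,y:[(x+.5)/4-.5+245,(y+.5)/4-.5+170]
e=np.array([np.cos(np.radians(30.2)),np.sin(np.radians(30.2))]);n=np.array([e[1],-e[0]])
print("ring",ray([q(310,137)],K,T,.0105)[0]-.0265*e, ray([q(119,320),q(501,320)],K,T,.0105).mean(0)@n)
for zf in(.0128,.0155):
    f=ray([q(308,240)],K,T,zf)[0]-.017*e;print("foot",zf,f,f@n)
print(np.array([.569,-.1965])@n)
```

```text
ring [ 0.56925348 -0.19585187] 0.4558239899367417
foot 0.0128 [ 0.56544491 -0.1978596 ] 0.4554351337267839
foot 0.0155 [ 0.56643148 -0.19725895] 0.45541227258274725
0.4560483482165067
```

Emit:
jog_arm(
  steps=[0.025, 0.001, 0, 0.001, 0, 0.025, 0.002, 0, 0.002, 0, 0.025, 0.003, 0, 0.004, 0, 0.025, 0.003, 0, 0.0053, 0, 0.025, 0.003, 0, 0.0053, 0, 0.028, 0.003, 0, 0.0053, 0, 0.034, 0.003, 0, 0.0053, 0, 0.042, 0.003, 0, 0.0053, 0, 0.055, 0.003, 0, 0.0053, 0, 0.07, 0.003, 0, 0.0053, 0],
)

```text
clock: 9.85
position: [0.5714, -0.1931, 0.0399]
ee_rot: [0.965, 0.263, -0.0, 0.0]
ft_force: [-0.6, -0.1, -0.2]
grip_width: 0.794
```

Run:
```python
from h import *
plan(.569,-.1965,.2,30.2)
p,d=manip.camera("wrist")
cv2.imwrite(f"pics/b_wrist2.png",p[150:,150:500,::-1])
```

```text
t 9.85 pos [ 0.5714 -0.1931  0.0399] yaw 30.52 zdev [-1.e-04 -1.e-04 -1.e+00] w 0.794 F [-0.6 -0.1 -0.2]
shift [-0.0038  0.0017 -0.1601] twist 0.0056
```

View pics/b_wrist2.png

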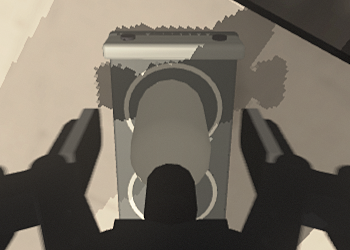

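Emit:
jog_arm(
  steps=[0.085, 0, 0, -0.02, 0, 0.085, 0, 0, -0.055, 0, 0.085, 0, 0, -0.095, 0, 0.085, 0.003, -0.008, -0.125, -0.05, 0.085, 0.01, -0.026, -0.142, -0.17, 0.085, 0.021, -0.053, -0.15, -0.31, 0.085, 0.033, -0.085, -0.15, -0.46, 0.085, 0.046, -0.118, -0.15, -0.61, 0.085, 0.058, -0.15, -0.15, -0.76, 0.085, 0.071, -0.182, -0.15, -0.91],
)

```text
clock: 10.9
position: [0.5397, 0.001, 0.1901]
ee_rot: [0.749, 0.663, -0.0, 0.0]
ft_force: [0.2, -0.3, -0.0]
grip_width: 0.994
```

Run:
```python
from h import *
plan(.509,.203,.17,146)
```

```text
t 10.9 pos [0.5397 0.001  0.1901] yaw 83.02 zdev [ 3.e-04 -4.e-04 -1.e+00] w 0.994 F [ 0.2 -0.3 -0. ]
shift [ 0.1967 -0.055   0.02  ] twist -1.0993
```

Emit:
jog_arm(
  steps=[0.085, 0.028, -0.008, 0.002, -0.15, 0.085, 0.058, -0.016, 0.005, -0.3, 0.085, 0.09, -0.025, 0.01, -0.45, 0.085, 0.12, -0.034, 0.014, -0.6, 0.085, 0.148, -0.042, 0.017, -0.74, 0.085, 0.17, -0.048, 0.019, -0.87, 0.085, 0.187, -0.052, 0.02, -0.98, 0.085, 0.195, -0.055, 0.02, -1.06, 0.085, 0.197, -0.055, 0.02, -1.099, 0.085, 0.197, -0.055, 0.02, -1.099],
)

```text
clock: 11.9
position: [0.5106, 0.2027, 0.1699]
ee_rot: [0.295, 0.956, 0.0, -0.0]
ft_force: [-0.2, 0.3, 0.4]
grip_width: 0.992
```

Run:
```python
from h import *
c=manip.calibration("wrist");p,d=manip.camera("wrist")
np.savez("pics/p1.npz",p=p,d=d,**c)
plan(.509,.203,.062,146)
cv2.imwrite(f"pics/p1.png",cv2.resize(p[100:350,200:440,::-1],None,fx=2.4,fy=2.4,interpolation=2))
```

```text
t 11.95 pos [0.5107 0.2022 0.17  ] yaw 145.59 zdev [-0. -0. -1.] w 0.997 F [-0.1  0.2 -0.2]
shift [ 0.0019 -0.0003  0.108 ] twist -0.0072
```

View pics/p1.png

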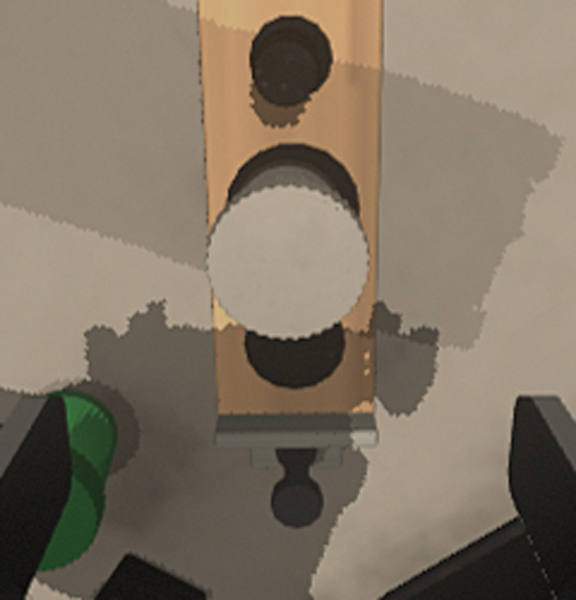

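Run:
```python
from h import *
Z=np.load("pics/p1.npz");K,T=Z['mtx'],Z['world_to_cam']
q=lambda x,y:[(x+.5)/2.4-.5+200,(y+.5)/2.4-.5+100]
for n,u,z in(("lid",(288,264),.072),("vialcap",(292,57),.063),("post",(298,498),.05),("lidedgefar",(288,338),.072)):print(n,ray([q(*u)],K,T,z).round(4))
x=lambda z,y,a,b:np.linalg.norm(np.diff(ray([q(a,y),q(b,y)],K,T,z),axis=0));print("lid w",x(.072,262,208,368))
```

```text
lid [[0.5085 0.2023]]
vialcap [[0.4585 0.2378]]
post [[0.5944 0.1481]]
lidedgefar [[0.5292 0.1881]]
lid w 0.04921681971474267
```

Emit:
jog_arm(
  steps=[0.085, 0.002, -0.001, 0.012, -0.007, 0.085, 0.002, -0.001, 0.034, -0.007, 0.085, 0.002, -0.001, 0.062, -0.007, 0.085, 0.002, -0.001, 0.088, -0.007, 0.085, 0.002, -0.001, 0.105, -0.007, 0.085, 0.002, -0.001, 0.112, -0.007, 0.085, 0.002, -0.001, 0.112, -0.007, 0.07, 0.002, -0.001, 0.112, -0.007, 0.06, 0.002, -0.001, 0.112, -0.007, 0.055, 0.002, -0.001, 0.112, -0.007],
  grip_force=25,
)

```text
clock: 12.95
position: [0.5091, 0.2027, 0.0589]
ee_rot: [0.292, 0.956, 0.0, 0.001]
ft_force: [-0.2, -1.1, -0.8]
grip_width: 0.642
```

Emit:
jog_arm(
  steps=[0.05, 0, 0, 0, 0, 0.044, 0, 0, 0, 0, 0.04, 0, 0, 0, 0, 0.04, 0, 0, 0, 0, 0.04, 0, 0, 0, 0, 0.04, 0, 0, 0, 0, 0.04, 0, 0, 0, 0, 0.04, 0, 0, 0, 0, 0.04, 0, 0, 0, 0, 0.04, 0, 0, 0, 0],
)

```text
clock: 13.95
position: [0.5091, 0.2026, 0.0588]
ee_rot: [0.292, 0.956, 0.0, 0.001]
ft_force: [-0.5, 0.0, 5.8]
grip_width: 0.587
```

Run:
```python
from h import *
plan(.54,.0,.18,88)
p,d=manip.camera("side")
cv2.imwrite("pics/p2.png",cv2.resize(p[180:330,250:440,::-1],None,fx=4,fy=4,interpolation=2))
```

```text
t 13.95 pos [0.5091 0.2026 0.0588] yaw 146.03 zdev [ 0.0013 -0.     -1.    ] w 0.587 F [-0.5  0.   5.8]
shift [-0.139  -0.1507 -0.1211] twist 1.0127
```

View pics/p2.png

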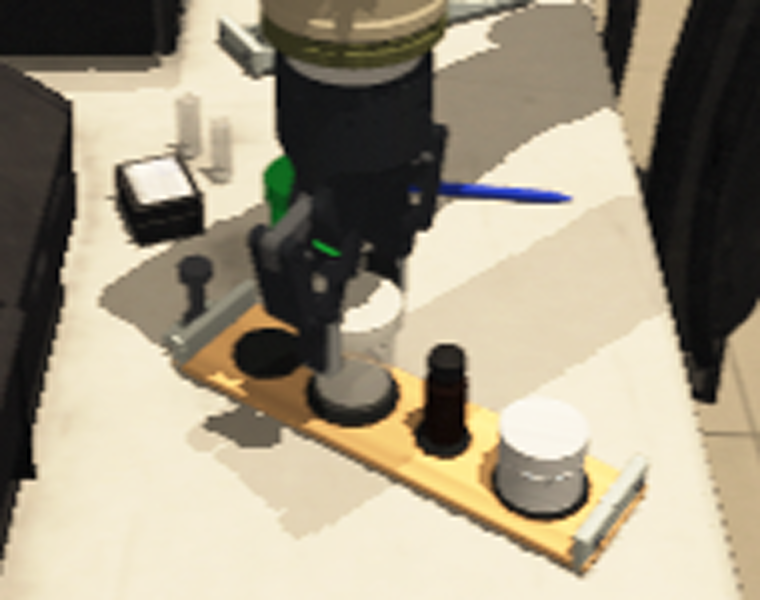

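Emit:
jog_arm(
  steps=[0.04, 0, 0, -0.012, 0, 0.04, 0, 0, -0.036, 0, 0.04, 0, 0, -0.066, 0, 0.04, -0.005, -0.006, -0.094, 0.06, 0.04, -0.017, -0.019, -0.114, 0.17, 0.04, -0.036, -0.04, -0.121, 0.3, 0.04, -0.06, -0.066, -0.121, 0.44, 0.04, -0.086, -0.094, -0.121, 0.58, 0.04, -0.113, -0.122, -0.121, 0.72, 0.04, -0.139, -0.15, -0.121, 0.86],
)

```text
clock: 15.0
position: [0.5401, -0.001, 0.18]
ee_rot: [0.666, 0.746, 0.0, 0.0]
ft_force: [1.8, 0.8, 0.3]
grip_width: 0.587
```

Run:
```python
from h import *
plan(.521,-.2247,.17,30.2)
```

```text
t 15.0 pos [ 0.5401 -0.001   0.18  ] yaw 96.45 zdev [ 1.e-03 -1.e-04 -1.e+00] w 0.587 F [1.8 0.8 0.3]
shift [-0.2202 -0.0441  0.01  ] twist 1.1563
```

Emit:
jog_arm(
  steps=[0.04, -0.026, -0.005, 0, 0.14, 0.04, -0.054, -0.01, 0, 0.28, 0.04, -0.082, -0.016, 0, 0.42, 0.04, -0.11, -0.022, 0, 0.56, 0.04, -0.138, -0.028, 0, 0.7, 0.04, -0.164, -0.033, 0, 0.83, 0.04, -0.187, -0.037, 0, 0.95, 0.04, -0.205, -0.041, 0, 1.05, 0.04, -0.216, -0.043, 0, 1.12, 0.04, -0.22, -0.044, 0, 1.156],
)

```text
clock: 16.0
position: [0.522, -0.2244, 0.1797]
ee_rot: [0.965, 0.261, 0.0, 0.0]
ft_force: [0.4, 0.3, -1.0]
grip_width: 0.587
```

Run:
```python
from h import *
plan(.521,-.2247,.07,30.2)
```

```text
t 16.0 pos [ 0.522  -0.2244  0.1797] yaw 30.31 zdev [ 5.e-04 -2.e-04 -1.e+00] w 0.587 F [ 0.4  0.3 -1. ]
shift [-0.001  -0.0003  0.1097] twist 0.0019
```

Emit:
jog_arm(
  steps=[0.04, -0.001, 0, 0.01, 0, 0.04, -0.001, 0, 0.028, 0, 0.04, -0.001, 0, 0.05, 0, 0.04, -0.001, 0, 0.072, 0, 0.04, -0.001, 0, 0.09, 0, 0.04, -0.001, 0, 0.104, 0, 0.04, -0.001, 0, 0.113, 0, 0.04, -0.001, 0, 0.117, 0, 0.04, -0.001, 0, 0.118, 0, 0.04, -0.001, 0, 0.118, 0],
)

```text
clock: 17.0
position: [0.5218, -0.2237, 0.0615]
ee_rot: [0.965, 0.263, 0.0, 0.0]
ft_force: [0.8, 0.1, -0.2]
grip_width: 0.588
```

Run:
```python
from h import *
c=manip.calibration("wrist");p,d=manip.camera("wrist")
np.savez("pics/p3.npz",p=p,d=d,**c)
plan(.521,-.2247,.0563,30.2)
cv2.imwrite(f"pics/p3.png",cv2.resize(p[160:340,230:410,::-1],None,fx=3.3,fy=3.3,interpolation=2))
p,d=manip.camera("side")
cv2.imwrite("pics/p3s.png",cv2.resize(p[120:215,280:410,::-1],None,fx=5,fy=5,interpolation=2))
```

```text
t 17.05 pos [ 0.5218 -0.2238  0.0617] yaw 30.54 zdev [ 1.1e-03 -5.0e-04 -1.0e+00] w 0.588 F [-0.1  0.1 -1.3]
shift [-0.0012  0.0003  0.0054] twist 0.0059
```

View pics/p3.png

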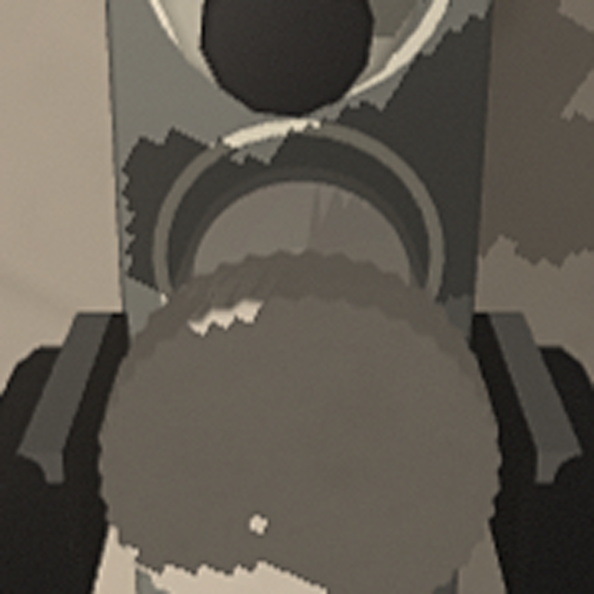

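View pics/p3s.png

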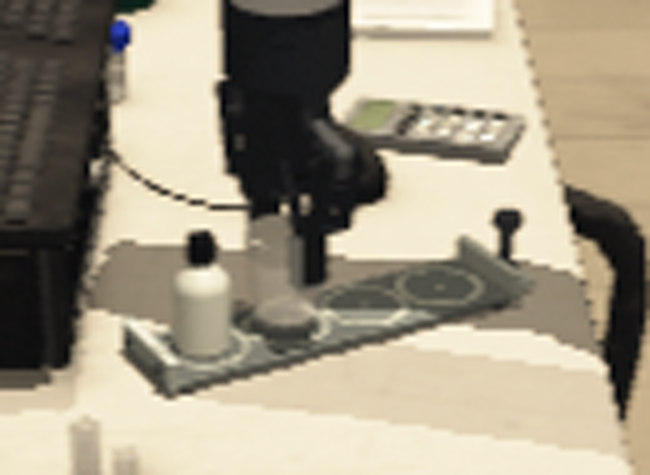

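Run:
```python
from h import *
Z=np.load("pics/p3.npz");K,T=Z['mtx'],Z['world_to_cam']
q=lambda x,y:[(x+.5)/3.3-.5+230,(y+.5)/3.3-.5+160]
e=np.array([np.cos(np.radians(30.2)),np.sin(np.radians(30.2))]);n=np.array([e[1],-e[0]])
r=ray([q(299,121)],K,T,.0105)[0]-.0265*e
print("ring",r,r@e,ray([q(153,250),q(444,250)],K,T,.0105).mean(0)@n)
for y in(182,167):
    f=ray([q(300,y)],K,T,.0159)[0]-.020*e;print("foot",y,f,f@e,ray([q(193,255),q(411,255)],K,T,.0159).mean(0)@n)
t=np.array([.521,-.2247]);print(t@e,t@n)
b=ray([q(288,115)],K,T,.085)[0];print("bottle cap near edge",b, b@e, b@n)
```

```text
ring [ 0.52065485 -0.22446843] 0.3370767673686646 0.4559586723409642
foot 182 [ 0.51831045 -0.22608626] 0.33423675825136123 0.45656100299020314
foot 167 [ 0.52067785 -0.22468913] 0.33698563541655874 0.45656100299020314
0.3372585898100664 0.4562759401933499
bottle cap near edge [ 0.56342912 -0.19800949] 0.3873548725854296 0.4545506980884447
```

Emit:
jog_arm(
  steps=[0.04, 0, 0, 0.001, 0, 0.04, 0.0005, 0, 0.003, 0, 0.04, 0.0005, 0, 0.005, 0, 0.04, 0.0005, 0, 0.0056, 0, 0.04, 0.0005, 0, 0.0056, 0, 0.048, 0.0005, 0, 0.0056, 0, 0.054, 0.0005, 0, 0.0056, 0, 0.062, 0.0005, 0, 0.0056, 0, 0.07, 0.0005, 0, 0.0056, 0, 0.08, 0.0005, 0, 0.0056, 0],
)

```text
clock: 18.1
position: [0.5217, -0.2234, 0.0553]
ee_rot: [0.965, 0.263, -0.0, -0.0]
ft_force: [-0.6, 0.1, -0.4]
grip_width: 0.933
```

Run:
```python
from h import *
plan(.521,-.2247,.17,30.2)
```

```text
t 18.1 pos [ 0.5217 -0.2234  0.0553] yaw 30.53 zdev [-2.e-04 -0.e+00 -1.e+00] w 0.933 F [-0.6  0.1 -0.4]
shift [-0.0013  0.0007 -0.1147] twist 0.0057
```

Emit:
jog_arm(
  steps=[0.085, 0, 0, -0.02, 0, 0.085, 0, 0, -0.055, 0, 0.085, 0, 0, -0.095, 0, 0.085, 0.004, -0.009, -0.12, -0.05, 0.085, 0.014, -0.03, -0.132, -0.17, 0.085, 0.028, -0.06, -0.135, -0.31, 0.085, 0.044, -0.095, -0.135, -0.46, 0.085, 0.061, -0.132, -0.135, -0.61, 0.085, 0.078, -0.168, -0.135, -0.76, 0.085, 0.094, -0.203, -0.135, -0.91],
)

```text
clock: 19.1
position: [0.4993, 0.0008, 0.1905]
ee_rot: [0.749, 0.663, 0.0, 0.0]
ft_force: [0.4, -0.4, -0.3]
grip_width: 0.997
```

Run:
```python
from h import *
plan(.461,.235,.16,146)
```

```text
t 19.1 pos [0.4993 0.0008 0.1905] yaw 83.03 zdev [ 4.e-04 -3.e-04 -1.e+00] w 0.997 F [ 0.4 -0.4 -0.3]
shift [ 0.2278 -0.0664  0.0304] twist -1.099
```

Emit:
jog_arm(
  steps=[0.085, 0.032, -0.009, 0.003, -0.15, 0.085, 0.068, -0.02, 0.008, -0.3, 0.085, 0.105, -0.031, 0.014, -0.45, 0.085, 0.14, -0.041, 0.02, -0.6, 0.085, 0.173, -0.05, 0.025, -0.74, 0.085, 0.2, -0.058, 0.029, -0.87, 0.085, 0.218, -0.063, 0.03, -0.98, 0.085, 0.226, -0.066, 0.03, -1.06, 0.085, 0.228, -0.066, 0.03, -1.099, 0.085, 0.228, -0.066, 0.03, -1.099],
)

```text
clock: 20.1
position: [0.4631, 0.2341, 0.1603]
ee_rot: [0.295, 0.956, 0.0, -0.0]
ft_force: [-0.1, -0.3, -0.9]
grip_width: 0.993
```

Run:
```python
from h import *
c=manip.calibration("wrist");p,d=manip.camera("wrist")
np.savez("pics/v1.npz",p=p,d=d,**c)
plan(.461,.235,.04,146)
cv2.imwrite(f"pics/v1.png",cv2.resize(p[100:350,200:440,::-1],None,fx=2.4,fy=2.4,interpolation=2))
```

```text
t 20.15 pos [0.4633 0.2337 0.1603] yaw 145.59 zdev [-1.e-04 -1.e-04 -1.e+00] w 0.993 F [-1.1 -0.3 -0.3]
shift [ 0.0026 -0.0002  0.1203] twist -0.0072
```

View pics/v1.png

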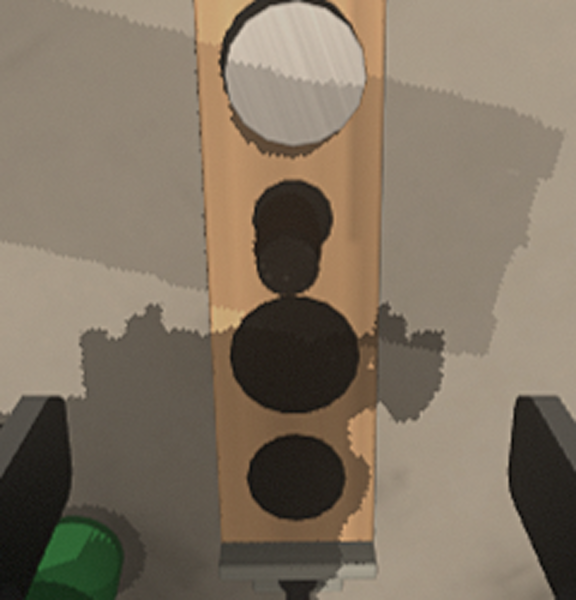

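Run:
```python
from h import *
Z=np.load("pics/v1.npz");K,T=Z['mtx'],Z['world_to_cam']
q=lambda x,y:[(x+.5)/2.4-.5+200,(y+.5)/2.4-.5+100]
for n,u,z in(("vialcap",(288.5,266),.063),("tin",(294,74),.049),("padpot",(294.5,354),.013),("padbot",(296,477.5),.013)):print(n,ray([q(*u)],K,T,z).round(4))
pp,pb=[ray([q(*u)],K,T,.013)[0] for u in((294.5,354),(296,477.5))]
d=pb-pp;print(np.linalg.norm(d),np.degrees(np.arctan2(d[1],d[0])),"pred vial",pp-d/np.linalg.norm(d)*.056,"tin",pp-d/np.linalg.norm(d)*.112)
```

```text
vialcap [[0.4614 0.2337]]
tin [[0.4158 0.2668]]
padpot [[0.5079 0.2047]]
padbot [[0.555  0.1735]]
0.05656925803801464 -33.54351586159247 pred vial [0.46122093 0.23567953] tin [0.41454681 0.26662346]
```

Emit:
jog_arm(
  steps=[0.085, 0.001, -0.001, 0.012, -0.007, 0.085, 0.002, -0.001, 0.036, -0.007, 0.085, 0.002, -0.001, 0.066, -0.007, 0.085, 0.002, -0.001, 0.096, -0.007, 0.085, 0.002, -0.001, 0.117, -0.007, 0.085, 0.002, -0.001, 0.124, -0.007, 0.07, 0.002, -0.001, 0.124, -0.007, 0.055, 0.002, -0.001, 0.124, -0.007, 0.04, 0.002, -0.001, 0.124, -0.007, 0.03, 0.002, -0.001, 0.124, -0.007],
  grip_force=20,
)

```text
clock: 21.15
position: [0.4617, 0.2342, 0.0373]
ee_rot: [0.292, 0.956, 0.0, 0.001]
ft_force: [-0.3, -0.4, -0.2]
grip_width: 0.357
```

Emit:
jog_arm(
  steps=[0.026, 0, 0, 0, 0, 0.022, 0, 0, 0, 0, 0.018, 0, 0, 0, 0, 0.014, 0, 0, 0, 0, 0.014, 0, 0, 0, 0, 0.014, 0, 0, 0, 0, 0.014, 0, 0, 0, 0, 0.014, 0, 0, 0, 0, 0.014, 0, 0, 0, 0, 0.014, 0, 0, 0, 0],
)

```text
clock: 22.15
position: [0.4613, 0.2341, 0.0367]
ee_rot: [0.292, 0.956, 0.0, 0.0]
ft_force: [-0.5, -0.8, 5.3]
grip_width: 0.244
```

Run:
```python
from h import *
p,d=manip.camera("side")
cv2.imwrite("pics/v2.png",cv2.resize(p[180:330,250:440,::-1],None,fx=4,fy=4,interpolation=2))
plan(.50,.0,.17,90)
```

```text
t 22.2 pos [0.4613 0.2341 0.0367] yaw 146.03 zdev [ 5.e-04 -1.e-04 -1.e+00] w 0.248 F [-0.9 -0.5  5.3]
shift [-0.1629 -0.1725 -0.1333] twist 0.9779
```

View pics/v2.png

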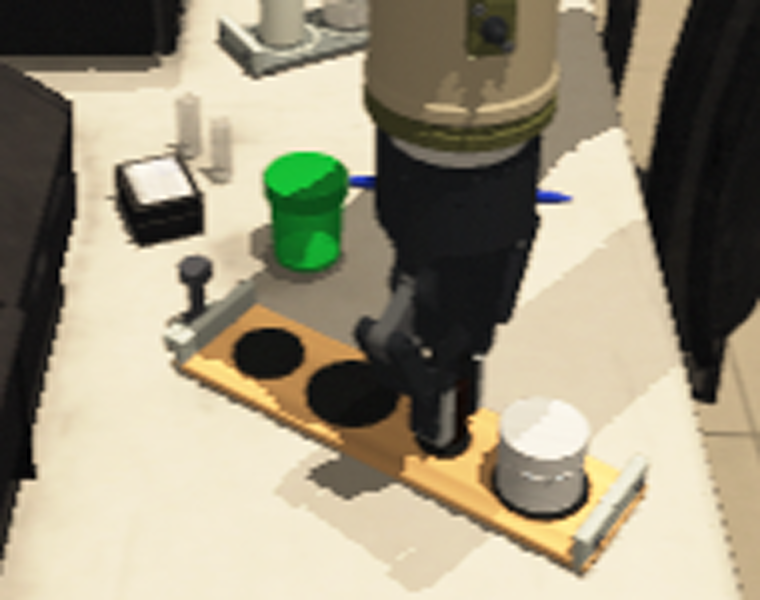

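Emit:
jog_arm(
  steps=[0.014, 0, 0, -0.012, 0, 0.014, 0, 0, -0.036, 0, 0.014, 0, 0, -0.066, 0, 0.014, -0.006, -0.007, -0.096, 0.06, 0.014, -0.02, -0.022, -0.12, 0.17, 0.014, -0.042, -0.045, -0.132, 0.3, 0.014, -0.07, -0.075, -0.134, 0.44, 0.014, -0.1, -0.107, -0.134, 0.58, 0.014, -0.131, -0.14, -0.134, 0.72, 0.014, -0.162, -0.172, -0.134, 0.86],
)

```text
clock: 23.2
position: [0.4993, -0.0008, 0.1713]
ee_rot: [0.666, 0.746, 0.0, 0.0]
ft_force: [0.6, 0.2, -0.4]
grip_width: 0.245
```

Run:
```python
from h import *
plan(.472,-.253,.17,30.2)
```

```text
t 23.2 pos [ 0.4993 -0.0008  0.1713] yaw 96.46 zdev [ 1.e-03 -2.e-04 -1.e+00] w 0.245 F [ 0.6  0.2 -0.4]
shift [-0.2476 -0.0555  0.0013] twist 1.1564
```

Emit:
jog_arm(
  steps=[0.014, -0.028, -0.006, 0, 0.14, 0.014, -0.059, -0.013, 0, 0.28, 0.014, -0.091, -0.02, 0, 0.42, 0.014, -0.123, -0.028, 0, 0.56, 0.014, -0.155, -0.035, 0, 0.7, 0.014, -0.185, -0.042, 0, 0.83, 0.014, -0.211, -0.047, 0, 0.95, 0.014, -0.231, -0.052, 0, 1.05, 0.014, -0.243, -0.055, 0, 1.12, 0.014, -0.248, -0.0555, 0, 1.156],
)

```text
clock: 24.2
position: [0.473, -0.2531, 0.1709]
ee_rot: [0.965, 0.261, 0.0, 0.0]
ft_force: [-0.4, 0.9, 0.4]
grip_width: 0.249
```

Run:
```python
from h import *
c=manip.calibration("wrist");p,d=manip.camera("wrist")
np.savez("pics/v3.npz",p=p,d=d,**c)
plan(.472,-.253,.039,30.2)
cv2.imwrite(f"pics/v3.png",cv2.resize(p[60:310,200:440,::-1],None,fx=2.4,fy=2.4,interpolation=2))
```

```text
t 24.25 pos [ 0.4732 -0.2531  0.1708] yaw 30.26 zdev [ 4.e-04 -1.e-04 -1.e+00] w 0.244 F [ 0.4 -0.1 -0.4]
shift [-0.0011 -0.0007  0.1318] twist 0.0011
```

View pics/v3.png

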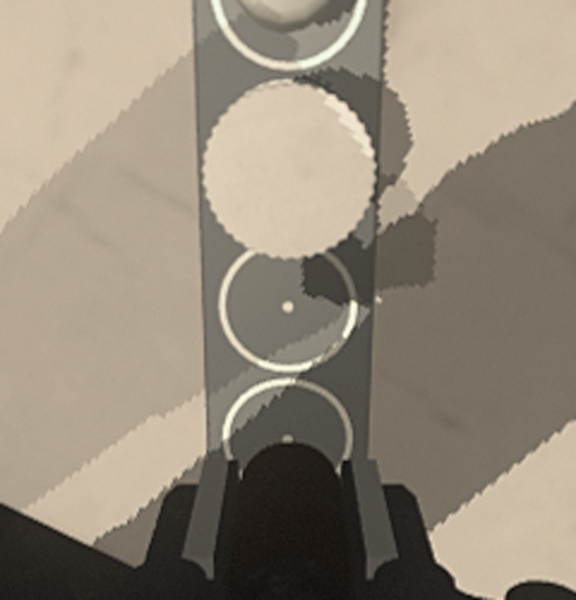

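Run:
```python
from h import *
Z=np.load("pics/v3.npz");K,T=Z['mtx'],Z['world_to_cam']
q=lambda x,y:[(x+.5)/2.4-.5+200,(y+.5)/2.4-.5+60]
for n,u,z in(("lid",(289,170),.069),("dot+28",(287.5,307),.0105),("dot+84",(288,439),.0105)):print(n,ray([q(*u)],K,T,z).round(4))
cv2.imwrite("pics/v3b.png",cv2.resize(Z['p'][0:130,260:380,::-1],None,fx=4.5,fy=4.5,interpolation=2))
```

```text
lid [[ 0.5225 -0.2243]]
dot+28 [[ 0.4724 -0.2529]]
dot+84 [[ 0.4244 -0.2812]]
```

View pics/v3b.png

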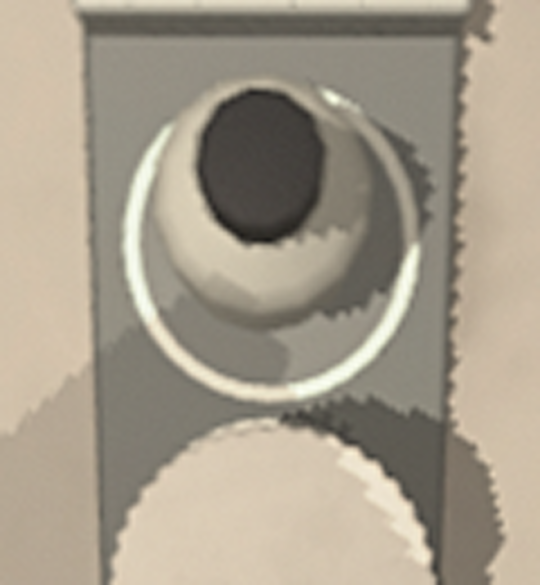

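Run:
```python
from h import *
Z=np.load("pics/v3.npz");K,T=Z['mtx'],Z['world_to_cam']
q=lambda x,y:[(x+.5)/4.5-.5+260,(y+.5)/4.5-.5]
e=np.array([np.cos(np.radians(30.2)),np.sin(np.radians(30.2))]);n=np.array([e[1],-e[0]])
r=ray([q(272,402)],K,T,.0105)[0]+.0265*e;print("ring",r,r@e,ray([q(124,235),q(420,235)],K,T,.0105).mean(0)@n)
for z in(.0105,.058):
  f=ray([q(262,326)],K,T,z)[0]+.017*e;print("foot edge at z",z,f,f@e,f@n)
c=ray([q(261,165)],K,T,.085)[0];print("cap",c,c@e,c@n)
print(-T[:3,:3].T@T[:3,3])
t=np.array([.569,-.1965]);print(t@e,t@n)
```

```text
ring [ 0.56973623 -0.19673466] 0.3934472062590639 0.4565809367759246
foot edge at z 0.0105 [ 0.5719513  -0.19330035] 0.39708916552998774 0.45476752912776736
foot edge at z 0.058 [ 0.56950171 -0.19507428] 0.3940797238459972 0.4550685061631108
cap [ 0.57034486 -0.19464472] 0.3950245153372889 0.45512137116869356
[ 0.54246795 -0.21256276  0.29730626]
0.39292894279881674 0.4560483482165067
```

Emit:
jog_arm(
  steps=[0.014, 0, 0, 0.01, 0, 0.014, -0.001, -0.0005, 0.03, 0, 0.014, -0.001, -0.0005, 0.054, 0, 0.014, -0.001, -0.0005, 0.078, 0, 0.014, -0.001, -0.0005, 0.098, 0, 0.014, -0.001, -0.0005, 0.114, 0, 0.014, -0.001, -0.0005, 0.124, 0, 0.014, -0.001, -0.0005, 0.13, 0, 0.014, -0.001, -0.0005, 0.131, 0, 0.014, -0.001, -0.0005, 0.131, 0],
)

```text
clock: 25.25
position: [0.4726, -0.2519, 0.0398]
ee_rot: [0.965, 0.263, 0.0, 0.0]
ft_force: [-0.3, -0.5, -0.4]
grip_width: 0.248
```

Run:
```python
from h import *
c=manip.calibration("wrist");p,d=manip.camera("wrist")
np.savez("pics/v4.npz",p=p,d=d,**c)
plan(.472,-.253,.034,30.2)
cv2.imwrite(f"pics/v4.png",cv2.resize(p[180:360,230:410,::-1],None,fx=3.3,fy=3.3,interpolation=2))
```

```text
t 25.3 pos [ 0.4728 -0.2521  0.0401] yaw 30.54 zdev [ 1.e-03 -6.e-04 -1.e+00] w 0.25 F [ 0.  -0.4 -0.1]
shift [-0.0011  0.0003  0.0061] twist 0.006
```

View pics/v4.png

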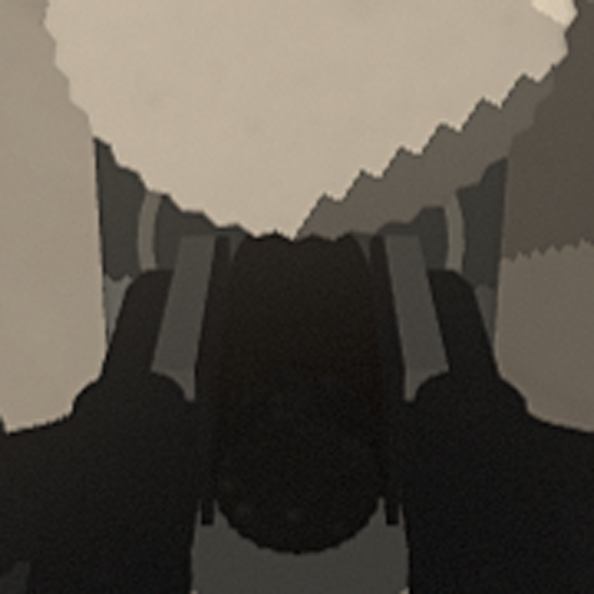

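Emit:
jog_arm(
  steps=[0.014, -0.0005, 0, 0.001, 0, 0.014, -0.0005, 0, 0.003, 0, 0.014, -0.0005, 0, 0.005, 0, 0.014, -0.0005, 0, 0.006, 0, 0.014, -0.0005, 0, 0.006, 0, 0.018, -0.0005, 0, 0.006, 0, 0.023, -0.0005, 0, 0.006, 0, 0.03, -0.0005, 0, 0.006, 0, 0.042, -0.0005, 0, 0.006, 0, 0.06, -0.0005, 0, 0.006, 0],
)

```text
clock: 26.3
position: [0.4719, -0.2522, 0.0333]
ee_rot: [0.965, 0.263, -0.0, -0.0]
ft_force: [0.8, 0.2, 0.7]
grip_width: 0.647
```

Run:
```python
from h import *
p,d=manip.camera("side")
cv2.imwrite("pics/v5.png",cv2.resize(p[120:215,280:410,::-1],None,fx=5,fy=5,interpolation=2))
plan(.48,.0,.17,85)
```

```text
t 26.35 pos [ 0.4719 -0.2522  0.0333] yaw 30.53 zdev [-0.  0. -1.] w 0.7 F [ 0.3 -0.2  0.5]
shift [ 0.1351 -0.2131 -0.1367] twist -0.9507
```

View pics/v5.png

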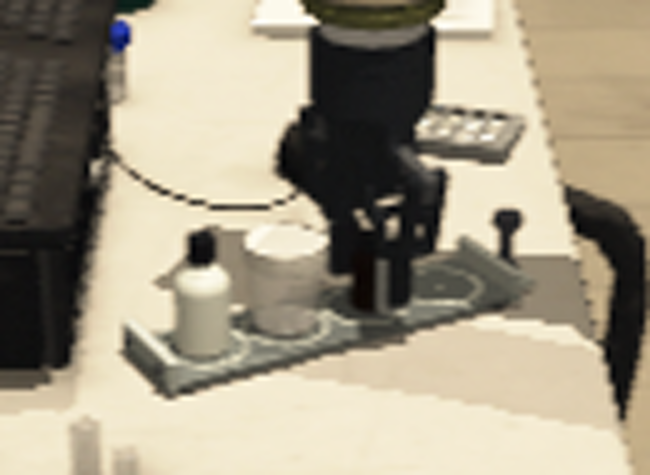

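Emit:
jog_arm(
  steps=[0.085, 0, 0, -0.015, 0, 0.085, 0, 0, -0.045, 0, 0.085, 0, 0, -0.085, 0, 0.085, 0.006, -0.01, -0.115, -0.05, 0.085, 0.02, -0.032, -0.134, -0.17, 0.085, 0.04, -0.064, -0.14, -0.31, 0.085, 0.063, -0.1, -0.14, -0.46, 0.085, 0.087, -0.138, -0.14, -0.61, 0.085, 0.111, -0.176, -0.14, -0.76, 0.085, 0.135, -0.213, -0.14, -0.91],
)

```text
clock: 27.35
position: [0.4798, 0.0016, 0.1748]
ee_rot: [0.749, 0.663, 0.0, 0.001]
ft_force: [1.8, 0.0, 0.4]
grip_width: 0.993
```

Run:
```python
from h import *
plan(.4155,.2668,.15,146)
```

```text
t 27.35 pos [0.4798 0.0016 0.1748] yaw 83.02 zdev [ 1.5e-03 -9.0e-04 -1.0e+00] w 0.993 F [1.8 0.  0.4]
shift [ 0.2554 -0.0961  0.0244] twist -1.0992
```

Emit:
jog_arm(
  steps=[0.085, 0.035, -0.013, 0.003, -0.15, 0.085, 0.075, -0.028, 0.007, -0.3, 0.085, 0.116, -0.044, 0.012, -0.45, 0.085, 0.156, -0.059, 0.017, -0.6, 0.085, 0.193, -0.073, 0.021, -0.74, 0.085, 0.223, -0.084, 0.024, -0.87, 0.085, 0.244, -0.092, 0.024, -0.98, 0.085, 0.253, -0.095, 0.024, -1.06, 0.085, 0.255, -0.096, 0.024, -1.099, 0.085, 0.255, -0.096, 0.024, -1.099],
)

```text
clock: 28.35
position: [0.4172, 0.2655, 0.1502]
ee_rot: [0.295, 0.956, 0.0, 0.0]
ft_force: [-0.1, 0.2, 0.4]
grip_width: 0.994
```

Run:
```python
from h import *
c=manip.calibration("wrist");p,d=manip.camera("wrist")
np.savez("pics/t1.npz",p=p,d=d,**c)
plan(.4155,.2668,.034,146)
cv2.imwrite(f"pics/t1.png",cv2.resize(p[130:380,200:440,::-1],None,fx=2.4,fy=2.4,interpolation=2))
```

```text
t 28.4 pos [0.4174 0.265  0.1501] yaw 145.59 zdev [ 8.e-04 -3.e-04 -1.e+00] w 0.995 F [ 0.  -0.2  1.2]
shift [0.0027 0.0004 0.1161] twist -0.0071
```

View pics/t1.png

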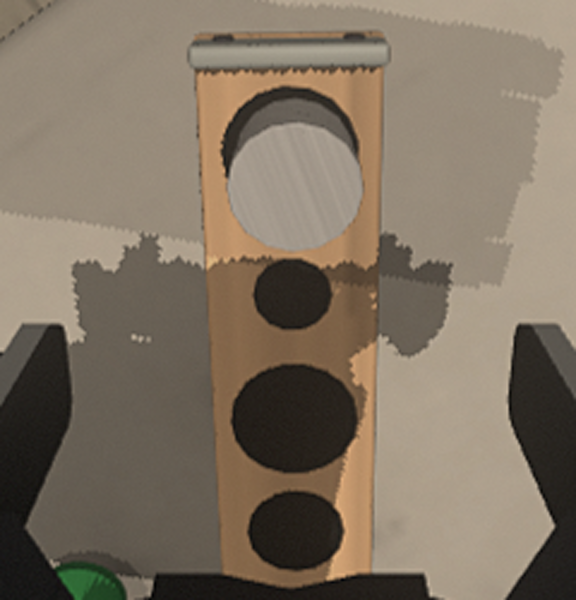

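Run:
```python
from h import *
Z=np.load("pics/t1.npz");K,T=Z['mtx'],Z['world_to_cam']
q=lambda x,y:[(x+.5)/2.4-.5+200,(y+.5)/2.4-.5+130]
t=ray([q(295,186)],K,T,.049)[0];print(t)
pv,pp,pb=[ray([q(*u)],K,T,.013)[0] for u in((292.5,294),(294.5,418),(296,530))];print(pv,pp,pb)
plan(t[0],t[1],.034,146)
```

```text
[0.41572215 0.26730487]
[0.46169061 0.23530868] [0.50794796 0.20483464] [0.5547259  0.17386183]
t 28.4 pos [0.4174 0.265  0.1501] yaw 145.59 zdev [ 8.e-04 -3.e-04 -1.e+00] w 0.995 F [ 0.  -0.2  1.2]
shift [0.0028 0.001  0.1161] twist -0.0071
```

Emit:
jog_arm(
  steps=[0.085, 0.001, 0.0005, 0.012, -0.007, 0.085, 0.0025, 0.0005, 0.036, -0.007, 0.085, 0.0025, 0.0005, 0.066, -0.007, 0.085, 0.0025, 0.0005, 0.094, -0.007, 0.085, 0.0025, 0.0005, 0.112, -0.007, 0.085, 0.0025, 0.0005, 0.117, -0.007, 0.075, 0.0025, 0.0005, 0.117, -0.007, 0.065, 0.0025, 0.0005, 0.117, -0.007, 0.055, 0.0025, 0.0005, 0.117, -0.007, 0.05, 0.0025, 0.0005, 0.117, -0.007],
  grip_force=35,
)

```text
clock: 29.4
position: [0.4161, 0.2669, 0.0332]
ee_rot: [0.292, 0.956, 0.0, 0.001]
ft_force: [0.2, -0.0, 0.7]
grip_width: 0.588
```

Emit:
jog_arm(
  steps=[0.047, 0, 0, 0, 0, 0.043, 0, 0, 0, 0, 0.038, 0, 0, 0, 0, 0.034, 0, 0, 0, 0, 0.034, 0, 0, 0, 0, 0.034, 0, 0, 0, 0, 0.034, 0, 0, 0, 0, 0.034, 0, 0, 0, 0, 0.034, 0, 0, 0, 0, 0.034, 0, 0, 0, 0],
)

```text
clock: 30.4
position: [0.4158, 0.2669, 0.0329]
ee_rot: [0.292, 0.956, 0.0, 0.0]
ft_force: [-0.4, -1.9, 6.2]
grip_width: 0.482
```

Run:
```python
from h import *
plan(.48,.0,.17,95)
```

```text
t 30.4 pos [0.4158 0.2669 0.0329] yaw 146.03 zdev [ 7.e-04  0.e+00 -1.e+00] w 0.482 F [-0.4 -1.9  6.2]
shift [-0.2024 -0.1854 -0.1371] twist 0.8906
```

Emit:
jog_arm(
  steps=[0.034, 0, 0, -0.012, 0, 0.034, 0, 0, -0.036, 0, 0.034, 0, 0, -0.066, 0, 0.034, -0.008, -0.007, -0.096, 0.06, 0.034, -0.026, -0.024, -0.12, 0.17, 0.034, -0.054, -0.049, -0.134, 0.3, 0.034, -0.088, -0.08, -0.137, 0.44, 0.034, -0.125, -0.115, -0.137, 0.58, 0.034, -0.163, -0.15, -0.137, 0.72, 0.034, -0.202, -0.185, -0.137, 0.86],
)

```text
clock: 31.4
position: [0.4785, 0.0035, 0.1704]
ee_rot: [0.666, 0.746, 0.0, 0.001]
ft_force: [0.5, 1.0, 0.4]
grip_width: 0.484
```

Run:
```python
from h import *
plan(.4242,-.281,.16,30.2)
```

```text
t 31.4 pos [0.4785 0.0035 0.1704] yaw 96.46 zdev [ 1.2e-03 -4.0e-04 -1.0e+00] w 0.484 F [0.5 1.  0.4]
shift [-0.2766 -0.086   0.0105] twist 1.1564
```

Emit:
jog_arm(
  steps=[0.034, -0.033, -0.01, 0, 0.14, 0.034, -0.068, -0.021, 0, 0.28, 0.034, -0.104, -0.032, 0, 0.42, 0.034, -0.14, -0.044, 0, 0.56, 0.034, -0.175, -0.055, 0, 0.7, 0.034, -0.208, -0.065, 0, 0.83, 0.034, -0.236, -0.074, 0, 0.95, 0.034, -0.258, -0.08, 0, 1.05, 0.034, -0.272, -0.085, 0, 1.12, 0.034, -0.277, -0.086, 0, 1.156],
)

```text
clock: 32.4
position: [0.4251, -0.2812, 0.1699]
ee_rot: [0.965, 0.261, 0.0, 0.0]
ft_force: [0.4, 0.7, -0.9]
grip_width: 0.473
```

Run:
```python
from h import *
c=manip.calibration("wrist");p,d=manip.camera("wrist")
np.savez("pics/t3.npz",p=p,d=d,**c)
plan(.4242,-.281,.035,30.2)
cv2.imwrite(f"pics/t3.png",cv2.resize(p[60:310,200:440,::-1],None,fx=2.4,fy=2.4,interpolation=2))
```

```text
t 32.45 pos [ 0.4254 -0.281   0.1699] yaw 30.25 zdev [ 4.e-04 -0.e+00 -1.e+00] w 0.476 F [-0.3  0.2  0.1]
shift [-0.0011 -0.0006  0.1349] twist 0.0009
```

View pics/t3.png

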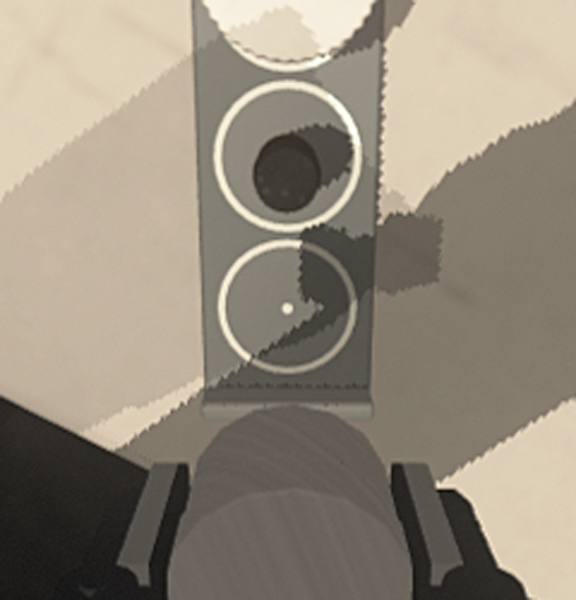

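Emit:
jog_arm(
  steps=[0.034, 0, 0, 0.01, 0, 0.034, -0.001, -0.0005, 0.03, 0, 0.034, -0.001, -0.0005, 0.054, 0, 0.034, -0.001, -0.0005, 0.078, 0, 0.034, -0.001, -0.0005, 0.098, 0, 0.034, -0.001, -0.0005, 0.114, 0, 0.034, -0.001, -0.0005, 0.126, 0, 0.034, -0.001, -0.0005, 0.133, 0, 0.034, -0.001, -0.0005, 0.134, 0, 0.034, -0.001, -0.0005, 0.134, 0],
)

```text
clock: 33.45
position: [0.4249, -0.2799, 0.0358]
ee_rot: [0.965, 0.264, 0.0, 0.0]
ft_force: [1.4, -0.7, -0.1]
grip_width: 0.476
```

Run:
```python
from h import *
c=manip.calibration("wrist");p,d=manip.camera("wrist")
np.savez("pics/t4.npz",p=p,d=d,**c)
plan(.4242,-.281,.0302,30.2)
cv2.imwrite(f"pics/t4.png",cv2.resize(p[180:360,230:410,::-1],None,fx=3.3,fy=3.3,interpolation=2))
```

```text
t 33.5 pos [ 0.4251 -0.2801  0.036 ] yaw 30.55 zdev [ 9.e-04 -6.e-04 -1.e+00] w 0.48 F [0.3 0.6 0.1]
shift [-0.0012  0.0004  0.0058] twist 0.0061
```

View pics/t4.png

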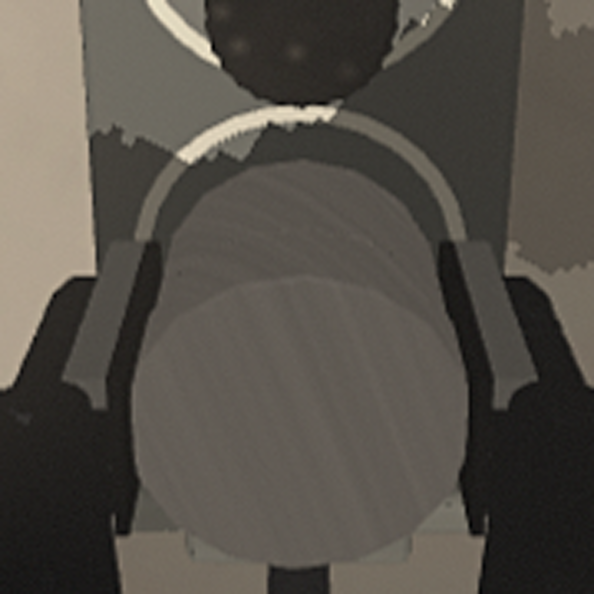

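Run:
```python
from h import *
Z=np.load("pics/t4.npz");K,T=Z['mtx'],Z['world_to_cam']
q=lambda x,y:[(x+.5)/3.3-.5+230,(y+.5)/3.3-.5+180]
e=np.array([np.cos(np.radians(30.2)),np.sin(np.radians(30.2))]);n=np.array([e[1],-e[0]])
r=ray([q(300,104)],K,T,.0105)[0]-.0265*e;print(r,r@e,ray([q(134,238),q(466,238)],K,T,.0105).mean(0)@n)
f=ray([q(302,160)],K,T,.016)[0]-.0215*e;print(f,f@e,f@n)
t=ray([q(300,424)],K,T,.052)[0];print("top",t,t@e,t@n)
```

```text
[ 0.4240834  -0.28052699] 0.22541392478588854 0.4559249096419262
[ 0.42264508 -0.28174665] 0.2235573102233808 0.45610543724924496
top [ 0.42401647 -0.28067031] 0.22528398882314427 0.4558650174921158
```

Emit:
jog_arm(
  steps=[0.034, 0.0005, 0, 0.001, 0, 0.034, 0.0005, 0, 0.003, 0, 0.034, 0.0005, 0, 0.005, 0, 0.034, 0.0005, 0, 0.0058, 0, 0.034, 0.0005, 0, 0.0058, 0, 0.04, 0.0005, 0, 0.0058, 0, 0.045, 0.0005, 0, 0.0058, 0, 0.052, 0.0005, 0, 0.0058, 0, 0.062, 0.0005, 0, 0.0058, 0, 0.075, 0.0005, 0, 0.0058, 0],
)

```text
clock: 34.5
position: [0.425, -0.2797, 0.0295]
ee_rot: [0.965, 0.263, -0.0, -0.0]
ft_force: [-0.4, 0.3, -0.4]
grip_width: 0.867
```

Emit:
jog_arm(
  steps=[0.085, 0, 0, -0.015, 0, 0.085, 0, 0, -0.045, 0, 0.085, 0, 0, -0.085, 0, 0.085, 0, 0, -0.125, 0, 0.085, 0.01, 0, -0.16, 0, 0.085, 0.035, 0, -0.19, 0, 0.085, 0.065, 0, -0.21, 0, 0.085, 0.09, 0, -0.22, 0, 0.085, 0.1, 0, -0.22, 0, 0.085, 0.1, 0, -0.22, 0],
)

```text
clock: 35.5
position: [0.5115, -0.228, 0.2487]
ee_rot: [0.964, 0.264, -0.0, -0.0]
ft_force: [-0.1, -0.3, -0.8]
grip_width: 0.997
```

Run:
```python
from h import *
p,d=manip.camera("side")
cv2.imwrite("pics/f_s.png",cv2.resize(p[120:260,250:410,::-1],None,fx=4,fy=4,interpolation=2))
for i in range(2):
    c=manip.calibration("wrist");p,d=manip.camera("wrist")
np.savez("pics/f.npz",p=p,d=d,**c)
cv2.imwrite("pics/f_w.png",cv2.resize(p[70:320,230:400,::-1],None,fx=2.4,fy=2.4,interpolation=2))
plan(.5,-.2,.25,30)
```

```text
t 35.65 pos [ 0.5098 -0.2299  0.2485] yaw 30.44 zdev [-2.e-03  1.e-04 -1.e+00] w 0.994 F [-0.2 -0.8  1.1]
shift [ 0.0068 -0.0308 -0.0014] twist 0.0077
```

View pics/f_s.png

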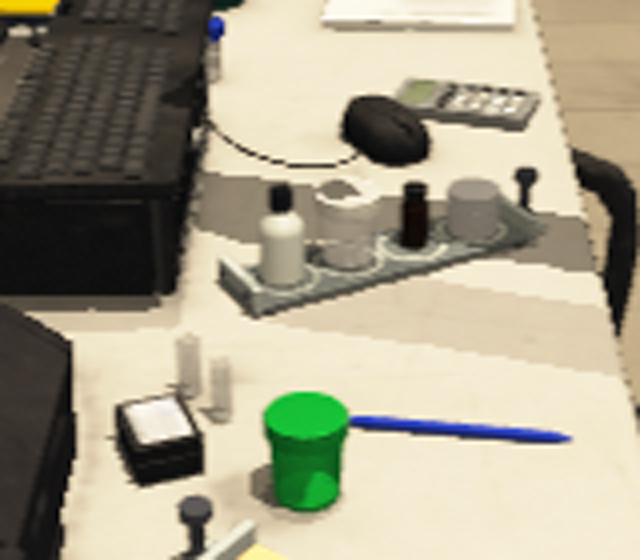

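View pics/f_w.png

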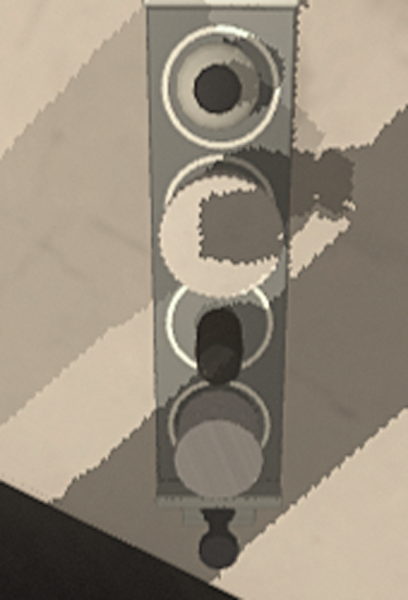

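Run:
```python
from h import *
Z=np.load("pics/f.npz");K,T=Z['mtx'],Z['world_to_cam']
q=lambda x,y:[(x+.5)/2.4-.5+230,(y+.5)/2.4-.5+70]
for n,u,z,t in(("bottle cap",(218,89),.085,(.5693,-.1964)),("bottle ring",(220.5,87),.0105,(.5693,-.1964)),("pot lid",(222,236),.069,(.521,-.2247)),("vial cap",(218.5,364),.060,(.4722,-.253)),("tin",(219,459),.046,(.4242,-.281))):
    r=ray([q(*u)],K,T,z)[0];print(n,r.round(4),((r-t)*1000).round(1))
```

```text
bottle cap [ 0.5709 -0.1941] [1.6 2.3]
bottle ring [ 0.57   -0.1959] [0.7 0.5]
pot lid [ 0.5225 -0.2245] [1.5 0.2]
vial cap [ 0.471  -0.2532] [-1.2 -0.2]
tin [ 0.4243 -0.2809] [0.1 0.1]
```

```bash
python3 -c "
from workcell import manip
print(manip.hand_in())"
```

```text
the job is handed in; nothing more can be done
None
```

All four vessels now stand upright on the empty rack in reverse order, released, and I handed the job in at about 36 s of the 104 s allowed. Counted from the post, the full rack held bottle, pot, vial, tin. The empty rack now holds tin, vial, pot, bottle. The green and blue look-alike pots were not touched.

Last checks, with the arm lifted clear at about 0.25 m:

| Vessel | Distance from ring centre |
|---|---|
| Tin | under 0.5 mm |
| Vial | about 1 mm |
| Pot | about 1.5 mm |
| Bottle | 2 to 3 mm |

- **Bottle:** its views disagreed a little, and one view read as much as 4 mm along the rack if the edge seen was the foot. I judged this acceptable and did not re-grasp it.
- **Pot:** foot-edge readings during lowering differed by up to 3 mm, so I relied on the lid, which gave the same position in two later views.
- **Forces:** the force readings I saw at the end of each move stayed under about 7 N.

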